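# Fetch the stylus from behind the desk ornaments and dock it

### The job

My stylus needs charging, but it stands behind the speaker, the bust and the camera on the wooden tray. First move all three of them to stand on the cork mat, then take the stylus out of its block and put it point down through both plates of the charging dock until it rests on the dock's base; only after that put the speaker, the bust and the camera back, upright, each where it stood before on the tray. Tip nothing over and leave the little succulent pot where it is.

Things in the scene. Friction and masses are not known exactly. Their poses are not given: they have to be found in the camera images.
- stylus: White round stylus, 14 mm diameter, 105 mm long, about 25 g; the lowest 14 mm taper to the point. Origin at the writing point (bottom), z along its length to the blunt top end. At the start it stands point down in the tray's block, its point 14 mm and its top 119 mm above the desk (it may lean a few degrees).
- speaker: Upright grey cylindrical speaker, 60 mm diameter, 175 mm tall, straight sided over its whole height, about 0.4 kg. Origin at the centre of its underside, z up. Can be gripped across its 60 mm diameter from above.
- bust: White plaster bust, 173 mm tall, about 0.3 kg: round foot 60 mm, shoulders 58 (y) by 40 mm (x) at 49 to 99 mm height, neck 28 mm, round head 46 mm in diameter with vertical sides from 132 to 160 mm height: grip there, from above. A small nose (sticks out 6 mm, look only) points to +x. Origin: centre of the underside, z up.
- camera: Black box camera on a stand, 172 mm tall, about 0.25 kg: round foot 64 mm wide, 12 mm high; post 18 mm; on top the camera body, 44 mm along x (lens on the +x side, a further 7 mm), 50 mm along y, from 122 to 172 mm height. Grip the body across its y, from above. Origin: centre of the foot's underside, z up.
- tray: Fixed wooden tray, 240 (x) by 260 mm (y), floor 8 mm above the desk, rim 16 mm. Origin: centre of its underside, z up. At (45, 0) mm in its frame a fixed block 36 x 36 mm, top 38 mm above the desk, has a 15.5 mm hole, 24 mm deep, holding the stylus. Speaker, bust and camera stand on the floor near (-60, 0), (30, 62) and (30, -62) mm in shuffled order, each within 20 degrees of the tray's yaw.
- mat: Fixed flat cork mat, 250 mm (its x) by 190 mm (its y), 3 mm thick, on one side of the tray. Origin at the centre of its underside, z up. Empty at the start: the side area for the speaker, the bust and the camera.
- dock: Fixed aluminium dock on the other side of the tray. Base 80 x 80 mm, 5 mm thick; two horizontal plates 50 (x) by 70 mm (y), 6 mm thick, tops 26 and 56 mm above the desk, held by black side cheeks. Each has a round 18 mm bore, both on the origin's vertical axis. Origin: centre of the underside, on the desk, z up. The stylus is home with its point on the base, 5 mm above the desk.
- pot: Small succulent in a white pot, 38 mm diameter, about 80 mm tall with its leaves, on the tray near its (-80, 95) mm corner; a bystander, leave it. Origin at the centre of its underside.
Not all that is in view belongs to the job. What is shaped like the camera but purple or yellow is not meant.

How it is judged:
On the way, in this order (a step that is already met when the one before it is completed fails the run):
1. the speaker, the bust and the camera all stand upright on the cork mat, released, while the stylus is still in its block (x of speaker in the frame of mat between -0.125 and 0.125 m and y of speaker in the frame of mat between -0.095 and 0.095 m and z of each of speaker, bust, camera in the frame of mat below 0.01 m and angle between each of speaker, bust, camera's own z axis and vertical below 0.15 rad and x of bust in the frame of mat between -0.125 and 0.125 m and y of bust in the frame of mat between -0.095 and 0.095 m and x of camera in the frame of mat between -0.125 and 0.125 m and y of camera in the frame of mat between -0.095 and 0.095 m and contact force between the fingers and speaker below 0.1 N and contact force between the fingers and bust below 0.1 N and contact force between the fingers and camera below 0.1 N and distance of stylus from where it was at the start of the episode below 0.02 m), for 0.2 s.
2. the stylus is fully down in the dock, through both plates, and released, while the other three still stand on the mat (horizontal distance between stylus and dock below 0.008 m and z of stylus in the frame of dock below 0.011 m and angle between each of stylus, speaker, bust, camera's own z axis and vertical below 0.15 rad and contact force between the fingers and stylus below 0.1 N and x of speaker in the frame of mat between -0.125 and 0.125 m and y of speaker in the frame of mat between -0.095 and 0.095 m and z of each of speaker, bust, camera in the frame of mat below 0.01 m and x of bust in the frame of mat between -0.125 and 0.125 m and y of bust in the frame of mat between -0.095 and 0.095 m and x of camera in the frame of mat between -0.125 and 0.125 m and y of camera in the frame of mat between -0.095 and 0.095 m), for 0.2 s.
At the end, for the whole second after the job is handed in: Stylus through both dock plates, its point within 8 mm of the bore axis and at most 11 mm above the desk; speaker, bust and camera upright, each within 15 mm of where it stood at the start; succulent pot within 15 mm of its start; all released and at rest (horizontal distance between stylus and dock below 0.008 m and z of stylus in the frame of dock below 0.011 m and angle between stylus's own z axis and vertical below 0.15 rad and contact force between the fingers and stylus below 0.1 N and linear speed of each of stylus, speaker, bust, camera below 0.03 m/s and distance of each of speaker, bust, camera, pot from where it was at the start of the episode below 0.015 m and angle between each of speaker, bust, camera's own z axis and vertical below 0.1 rad); the robot touches nothing.
It fails at once if the speaker, the bust, the camera or the pot is tipped over (more than 0.6 rad) (angle between any of speaker, bust, camera, pot's own z axis and vertical above 0.6 rad).
It fails at once if the succulent pot is pushed more than 25 mm from its place (distance of pot from where it was at the start of the episode above 0.025 m).
It also fails if it takes over 136 s, if anything falls off the work surface, if the arm or the gripper's body presses on something with over 40 N, if the wrist force passes 120 N, or if a joint passes its speed limit or range.

### The arm

A 7-joint arm with a two-finger parallel gripper is mounted at the origin on the work surface. World frame = base frame: x ahead of the robot, y to its left, z up, the work surface at z = 0. Lengths are in m, angles in rad, forces in N, time in s.
With the tool pointing down it reaches from about 0.425 to 0.875 m from the base axis. Payload 4.7 kg.
Tool frame: the origin (TCP) lies midway between the tips of the shut fingers; the grasp point (between the pads) lies 19 mm behind it; x points along the fingers, z is the direction in which the jaws open and shut, and the axes are right-handed (so a half turn about x gives the same grasp; the last joint's range is limited). The gripper opens to 87 mm and grips with 3 to 60 N. Pads are 19 mm wide; open, the fingers measure 117 mm over their backs; the gripper's body (75 mm by 190 mm) begins 51 mm behind the grasp point.
Start: joints at [-1.313, 0.321, -0.07, 1.45, 0.023, 1.371, -0.057], TCP at [0.157, 0.631, 0.223] pointing down, gripper open.
Joint ranges: [-2.86, 2.86], [-0.3, 2.09], [-1.38, 1.24], [0.06, 2.45], [-1.56, 4.7], [0.09, 2.05], [-2.69, 2.69]. Speed limits (rad/s): [2.57, 2.57, 3.14, 3.14, 3.14, 3.14, 3.14].

### API

Orientations are given as a rotation vector (axis times angle).
In Python, from bench import ctrl, vision, close_job gives the robot as it stands. The module is installed in compiled form; this text tells all that it offers.
- The arm moves only by the tool servo_tool, never from a script. Its argument "commands" is a list that holds one entry, the list of rows, each a list of 7 numbers: the turn, a rotation vector about the tool's x, y, z in degrees, then the shift along the tool's x, y, z in mm, then the finger opening in mm, from 0 to 87. In form: [[[wx, wy, wz, x, y, z, grip], ...]]. A call has 1 to 5 rows; each row is the pose to reach, as a shift and turn from the pose commanded when the call began, along the tool's axes at that moment; what a row does not reach only later rows make up. A row lasts 1/8 s, in which the tool goes at most 62.5 mm and 10.7 degrees, less where a joint would pass 70% of its speed; a pose out of reach is approached as far as the arm can. A call with a gripper value outside its range is refused whole. The fingers move at their own pace and stop on an object; "newtons" is the grip in N (left out, the last holds). Time passes only in rows, so rows that repeat a pose let the fingers close. It gives the time, the measured TCP pose, the force and the opening at its end, in the units of the state.
- ctrl.get_state(): the state, without advancing time (a new reading comes with each control period).
- vision.get_image(name): name is "side" or "top" or "wrist"; returns the picture (400x640x3 uint8, red, green, blue); there is no depth.
- vision.camera_info(name): a dict with "fov_y" (degrees; the focal length in pixels is half the picture's height over the tangent of half this angle, whatever the lens; pixels are square), "cx", "cy" (the principal point, pixels), "dist" ([k1, k2, p1, p2, k3] as OpenCV has them; the pictures are not rectified), "pose" (4x4, takes a point from camera to world coordinates). Camera axes: x right, y down, z forward; pixel columns grow to the right and rows downward; lengths in m; the calibration is good to about 2 mm. A picture is of the moment at which its call begins: read the wrist's pose just before it. camera_info takes no time and is no camera call; for the wrist camera it gives the pose at the moment of the call.
- close_job(): hands the job in, once; it reports no verdict.
The state is a dict: "time": time; "joint_positions": joint angles; "qd": joint speeds; "joint_torque": joint torques, N m; "position": TCP position; "tool_rot": TCP orientation; "ft_force": force on the tool from outside, world axes, zero at the start; "torque": the same for the moment, N m; "grip_width": opening from 0.0 (shut) to 1.0 (fully open).
Only numpy, scipy, OpenCV 4.12 (cv2) and the standard library are available. Lean on these libraries where they do the work, as an engineer would, in place of code of your own. Each camera call takes 0.05 s, during which the arm holds its last target. There are 200 camera calls.

## Working session

There is one attempt and no reset: what is moved stays moved. The work goes in short steps, Python scripts to look and compute and a tool call to move; the robot and the scene stay as the last step left them, time stands still between calls to the robot, and variables do not carry over. Pictures are saved under pics/ and viewed, about 12 in all and at most 16, crops included, and the job is handed in when it is done.

Besides the shell and the picture viewer there is one more tool, called after "Emit:" as a command line: name --argument value ..., lists and objects as JSON in quotes. servo_tool: Moves the arm, as the interface text tells. Its arguments: {"type":"object","properties":{"commands":{"type":"array"},"newtons":{"type":"number"}},"required":["commands"]}

```bash
mkdir -p pics
cat > h.py <<'E'
import numpy as np, cv2
from scipy.spatial.transform import Rotation as R
from bench import ctrl, vision
def shot(n,f):
    I=vision.camera_info(n); im=vision.get_image(n); cv2.imwrite(f'pics/{f}.png',im[:,:,::-1]); np.save(f'pics/{f}.npy',np.array([I],dtype=object),allow_pickle=True); return im,I
def load(f):
    return cv2.imread(f'pics/{f}.png')[:,:,::-1], np.load(f'pics/{f}.npy',allow_pickle=True)[0]
def KD(I):
    f=200/np.tan(np.radians(I['fov_y'])/2); return np.array([[f,0,I['cx']],[0,f,I['cy']],[0,0,1.]]),np.array(I['dist'],float)
def ray(I,uv):
    K,D=KD(I); p=cv2.undistortPoints(np.array(uv,float).reshape(-1,1,2),K,D).reshape(-1,2)
    P=np.array(I['pose']); d=np.c_[p,np.ones(len(p))]@P[:3,:3].T; return P[:3,3],d
def onz(I,uv,z):
    o,d=ray(I,uv); return o+d*((z-o[2])/d[:,2])[:,None]
def proj(I,X):
    K,D=KD(I); P=np.linalg.inv(np.array(I['pose'])); rv=cv2.Rodrigues(P[:3,:3])[0]
    return cv2.projectPoints(np.array(X,float).reshape(-1,3),rv,P[:3,3],K,D)[0].reshape(-1,2)
def st():
    s=ctrl.get_state(); Rm=R.from_rotvec(s['tool_rot']).as_matrix(); print('t',round(s['time'],2),'p',np.round(s['position'],4),'rot\n',np.round(Rm,4),'F',np.round(s['ft_force'],1),'w',round(s['grip_width'],3),'q',np.round(s['joint_positions'],2)); return s,Rm
E
python3 - <<'E'
from h import *
st()
for n in ['side','top','wrist']:
    im,I=shot(n,n+'0'); print(n,I['fov_y'],I['cx'],I['cy'],I['dist'],np.round(np.array(I['pose']),3).tolist())
a=load('side0')[0];b=load('top0')[0]
E
```

```text
t 0.0 p [0.1568 0.6302 0.2214] rot
 [[-4.000e-04 -9.704e-01  2.414e-01]
 [-2.000e-03  2.414e-01  9.704e-01]
 [-1.000e+00 -1.000e-04 -2.000e-03]] F [-0.1 -0.9 -0.5] w 1.004 q [-1.31  0.32 -0.07  1.45  0.02  1.37 -0.06]
side 51.50159108909825 321.91462690972037 198.79090874530607 [-0.10221856  0.          0.          0.          0.        ] [[-0.768, 0.381, -0.515, 0.921], [0.64, 0.48, -0.6, 0.503], [0.018, -0.79, -0.613, 0.538], [0.0, 0.0, 0.0, 1.0]]
top 46.69542339116846 318.043243521381 199.18387633091623 [-0.11656435  0.          0.          0.          0.        ] [[-0.028, -0.997, 0.065, 0.417], [-1.0, 0.028, 0.007, -0.01], [-0.009, -0.065, -0.998, 1.147], [0.0, 0.0, 0.0, 1.0]]
wrist 61.473563801745364 321.7239591896667 198.2299474640897 [-0.0727202  0.         0.         0.         0.       ] [[0.24, 0.931, 0.273, 0.082], [0.971, -0.23, -0.07, 0.648], [-0.002, 0.282, -0.959, 0.384], [0.0, 0.0, 0.0, 1.0]]
```

View pics/top0.png

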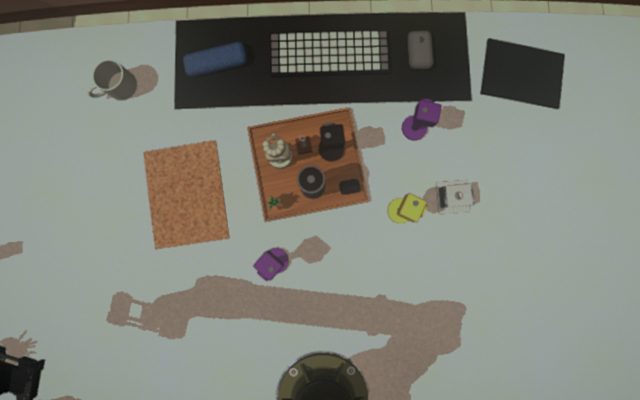

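View pics/side0.png

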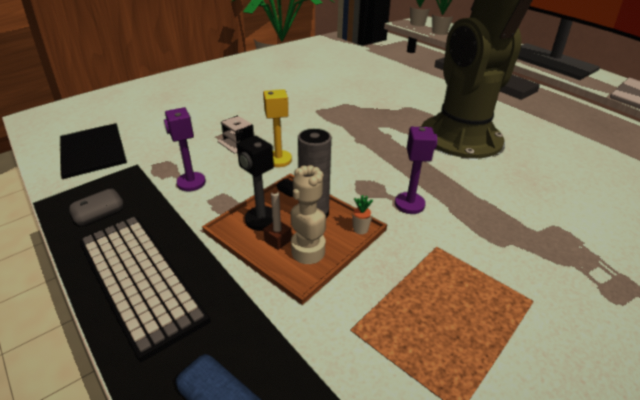

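Run:
```python
from h import *
im,I=load('top0')
c=im[90:290,130:390]; cv2.imwrite('pics/c1.png',cv2.resize(c,None,fx=3,fy=3,interpolation=cv2.INTER_CUBIC)[:,:,::-1])
c=im[140:250,380:490]; a=cv2.resize(c,None,fx=5,fy=5,interpolation=cv2.INTER_CUBIC)[:,:,::-1]
cv2.imwrite('pics/c2.png',a)
hsv=cv2.cvtColor(im,cv2.COLOR_RGB2HSV)
m=((hsv[...,0]<14)&(hsv[...,1]>110)&(hsv[...,2]>60)).astype(np.uint8)*255
m=cv2.morphologyEx(m,cv2.MORPH_CLOSE,np.ones((5,5)))
cs,_=cv2.findContours(m,cv2.RETR_EXTERNAL,cv2.CHAIN_APPROX_NONE)
for k in cs:
    if cv2.contourArea(k)<1500: continue
    x=k[:,0,0].mean(); y=k[:,0,1].mean()
    if y<110: continue
    z=.016 if x>240 else .003
    W=onz(I,k.reshape(-1,2),z)[:,:2]; r=cv2.minAreaRect((W*1000).astype(np.float32)); print(x,y,r, cv2.boxPoints(r).round().tolist())
```

```text
185.71299093655588 194.62839879154077 ((513.7867431640625, 329.86981201171875), (244.84664916992188, 186.52691650390625), 7.092891693115234) [[381.0, 407.0], [404.0, 222.0], [647.0, 252.0], [624.0, 438.0]]
307.2 164.04935064935066 ((579.7530517578125, 21.697059631347656), (237.10203552246094, 256.9997863769531), 9.456978797912598) [[442.0, 129.0], [484.0, -125.0], [718.0, -86.0], [676.0, 168.0]]
```

View pics/c1.png

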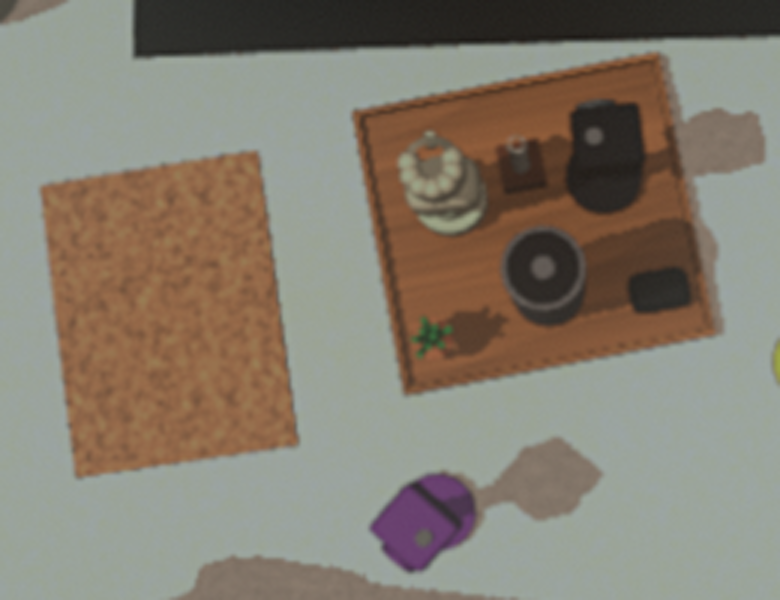

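View pics/c2.png

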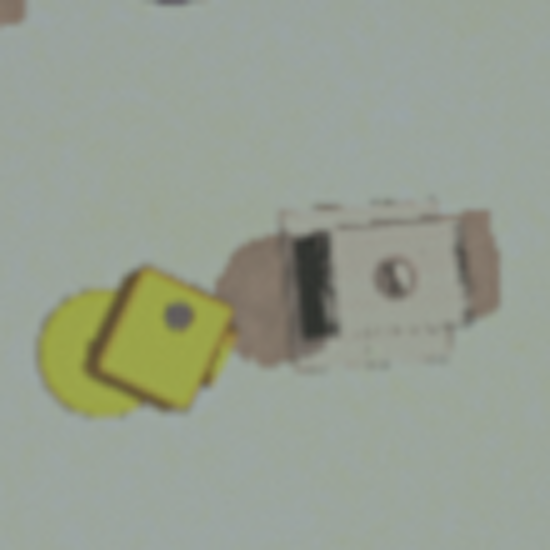

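Run:
```python
from h import *
im,I=load('top0'); s,J=load('side0')
c=lambda x,y:[(130+(x+.5)/3-.5),(90+(y+.5)/3-.5)]
d=lambda x,y:[(380+(x+.5)/5-.5),(140+(y+.5)/5-.5)]
for n,p,z in [('spk',c(543,268),.183),('bust head',c(433,175),.168),('bust foot',c(452,200),.016),('cam body',c(607,136),.18),('cam foot',c(604,174),.02),('stylus top',c(517,146),.119),('pot',c(432,337),.07),('bore',d(395,278),.056),('yel top',d(165,337),.172),('yel foot',d(102,352),.01)]:
    print(n,np.round(onz(I,[p],z)[0],4))
# tray-frame nominal places
a=np.radians(9.5); Rz=np.array([[np.cos(a),-np.sin(a)],[np.sin(a),np.cos(a)]])
for p in [(-60,0),(30,62),(30,-62),(45,0),(-80,95)]: print(p,np.round(Rz@p+[580,21.7]))
# side pixel check of tops
print(onz(J,[[314,135]],.183),onz(J,[[257,141]],.180),onz(J,[[308,172]],.18),onz(J,[[275,193]],.119))
```

```text
spk [0.5227 0.0104 0.183 ]
bust head [0.5933 0.0875 0.168 ]
bust foot [0.5994 0.0874 0.016 ]
cam body [ 0.6153 -0.037   0.18  ]
cam foot [ 0.6166 -0.038   0.02  ]
stylus top [0.6222 0.0289 0.119 ]
pot [0.4837 0.1006 0.07  ]
bore [ 0.4883 -0.3376  0.056 ]
yel top [ 0.4585 -0.203   0.172 ]
yel foot [ 0.459  -0.2034  0.01  ]
(-60, 0) [521.  12.]
(30, 62) [599.  88.]
(30, -62) [620. -34.]
(45, 0) [624.  29.]
(-80, 95) [485. 102.]
[[0.51792776 0.00728733 0.183     ]] [[ 0.60457459 -0.04111319  0.18      ]] [[0.59471903 0.08770865 0.18      ]] [[0.62112824 0.03175895 0.119     ]]
```

```bash
cat > plan.py <<'E'
import json,sys,numpy as np
# args: list of (x,y,z mm, phi deg, grip mm, rows); prints calls; stores the commanded pose
def plan(wps,step=55):
    c=json.load(open('cmd.json')); p=np.array(c[:3],float); f=c[3]
    rows=[]
    for x,y,z,phi,g,n in wps:
        q=np.array([x,y,z],float); n=n or int(max(np.ceil(np.linalg.norm(q-p)/step),np.ceil(abs(phi-f)/10),1))
        rows+=[(p+(q-p)*k/n,f+(phi-f)*k/n,g) for k in range(1,n+1)]; p,f=q,phi
    p=np.array(c[:3],float); f=c[3]
    for i in range(0,len(rows),5):
        a=np.radians(f); ax=np.array([[0,0,-1],[-np.sin(a),np.cos(a),0],[np.cos(a),np.sin(a),0]]); out=[]
        for q,ph,g in rows[i:i+5]:
            d=np.round(ax@(q-p)*2)/2; w=round(-(ph-f)*2)/2; out.append([w,0,0,*d.tolist(),g])
        print(json.dumps([out]).replace('.0,',',').replace('.0]',']')); p=p+ax.T@np.array(out[-1][3:6]); f=f-out[-1][0]
    json.dump([*p.tolist(),f],open('cmd.json','w')); print('end',p.round(1),f)
E
python3 - <<'E'
import json; json.dump([157,631,223,76.0],open('cmd.json','w'))
from plan import plan
plan([(596,87.5,290,97,87,0),(596,87.5,290,97,87,2)])
E
```

```text
[[[-1.5, 0, 0, -5, -43, -32.5, 87], [-3, 0, 0, -10.5, -86, -65, 87], [-5, 0, 0, -15.5, -128.5, -97, 87], [-6.5, 0, 0, -20.5, -171.5, -129.5, 87], [-8, 0, 0, -26, -214.5, -162, 87]]]
[[[-1.5, 0, 0, -5, -38, -38, 87], [-3.5, 0, 0, -10, -76, -76, 87], [-5, 0, 0, -15, -114, -114, 87], [-6.5, 0, 0, -20.5, -151.5, -152, 87], [-8, 0, 0, -25.5, -189.5, -190, 87]]]
[[[-2, 0, 0, -5, -32.5, -43, 87], [-3.5, 0, 0, -10.5, -64.5, -86, 87], [-5, 0, 0, -15.5, -97, -129, 87], [-5, 0, 0, -15.5, -97, -129, 87], [-5, 0, 0, -15.5, -97, -129, 87]]]
end [596.   87.6 290. ] 97.0
```

Emit:
servo_tool --commands '[[[-1.5,0,0,-5,-43,-32.5,87],[-3,0,0,-10.5,-86,-65,87],[-5,0,0,-15.5,-128.5,-97,87],[-6.5,0,0,-20.5,-171.5,-129.5,87],[-8,0,0,-26,-214.5,-162,87]]]'

```text
time: 0.78
position: [0.3269, 0.4201, 0.2485]
tool_rot: [-1.133, 1.256, 1.133]
ft_force: [0.5, 0.8, -0.0]
grip_width: 0.998
```

Emit:
servo_tool --commands '[[[-1.5,0,0,-5,-38,-38,87],[-3.5,0,0,-10,-76,-76,87],[-5,0,0,-15,-114,-114,87],[-6.5,0,0,-20.5,-151.5,-152,87],[-8,0,0,-25.5,-189.5,-190,87]]]'

```text
time: 1.4
position: [0.4954, 0.2117, 0.2742]
tool_rot: [-1.236, 1.191, 1.236]
ft_force: [0.4, 0.4, 0.6]
grip_width: 0.999
```

Emit:
servo_tool --commands '[[[-2,0,0,-5,-32.5,-43,87],[-3.5,0,0,-10.5,-64.5,-86,87],[-5,0,0,-15.5,-97,-129,87],[-5,0,0,-15.5,-97,-129,87],[-5,0,0,-15.5,-97,-129,87]]]'

```text
time: 2.02
position: [0.5958, 0.0881, 0.289]
tool_rot: [-1.298, 1.149, 1.3]
ft_force: [-0.6, 1.2, -0.2]
grip_width: 0.997
```

Run:
```python
from h import *
st(); shot('wrist','w1')
```

```text
t 2.02 p [0.5958 0.0881 0.289 ] rot
 [[-1.200e-03 -9.925e-01 -1.222e-01]
 [ 5.000e-04 -1.222e-01  9.925e-01]
 [-1.000e+00  1.100e-03  6.000e-04]] F [-0.6  1.2 -0.2] w 0.997 q [-0.57  0.2   0.44  1.49 -0.09  1.47  1.57]
```

View pics/w1.png

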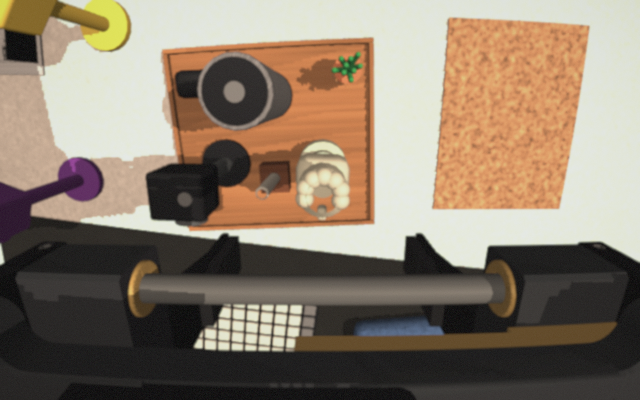

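Run:
```python
from h import *
im,I=load('w1')
print('proj est',proj(I,[[.594,.0875,.181],[.5227,.0104,.183],[.616,-.037,.18],[.622,.029,.119],[.596,.088,.27]]).round())
print('spk',onz(I,[[235,91]],.183),'cam top dot',onz(I,[[185,199]],.18),'bust head',onz(I,[[323,191]],.168),'sty',onz(I,[[266,190]],.119))
c=im[130:240,140:380]; cv2.imwrite('pics/w1c.png',cv2.resize(c,None,fx=3.3,fy=3.3,interpolation=cv2.INTER_CUBIC)[:,:,::-1])
```

```text
proj est [[322. 194.]
 [235.  94.]
 [175. 201.]
 [263. 197.]
 [323. 238.]]
spk [[0.52021892 0.01049422 0.183     ]] cam top dot [[ 0.61323494 -0.028085    0.18      ]] bust head [[0.5950157  0.08817582 0.168     ]] sty [[0.61422724 0.0319066  0.119     ]]
```

View pics/w1c.png

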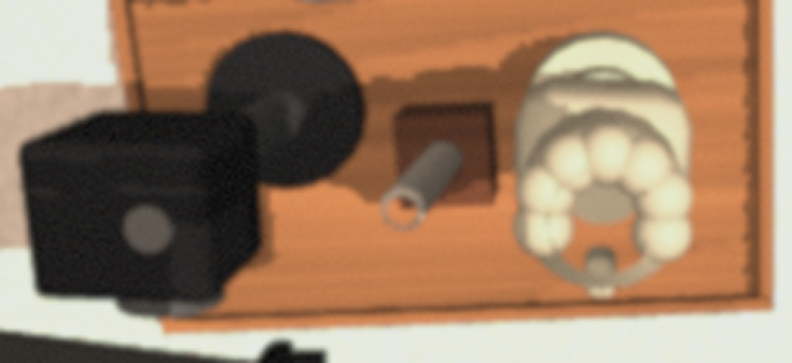

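Run:
```python
from plan import plan
plan([(595,88,137,97,87,4),(595,88,137,97,87,1)]); print()
plan([(595,88,137,97,30,5)]);print()
plan([(595,88,185,97,30,2),(595,88,185,97,30,3)])
```

```text
[[[0, 0, 0, 38, 0, 0, 87], [0, 0, 0, 76.5, 0.5, 0.5, 87], [0, 0, 0, 115, 0.5, 0.5, 87], [0, 0, 0, 153, 1, 0.5, 87], [0, 0, 0, 153, 1, 0.5, 87]]]
end [594.9  88.  137. ] 97.0

[[[0, 0, 0, 0, -0, 0, 30], [0, 0, 0, 0, -0, 0, 30], [0, 0, 0, 0, -0, 0, 30], [0, 0, 0, 0, -0, 0, 30], [0, 0, 0, 0, -0, 0, 30]]]
end [594.9  88.  137. ] 97.0

[[[0, 0, 0, -24, -0, 0, 30], [0, 0, 0, -48, -0, 0, 30], [0, 0, 0, -48, -0, 0, 30], [0, 0, 0, -48, -0, 0, 30], [0, 0, 0, -48, -0, 0, 30]]]
end [594.9  88.  185. ] 97.0
```

Emit:
servo_tool --commands '[[[0,0,0,38,0,0,87],[0,0,0,76.5,0.5,0.5,87],[0,0,0,115,0.5,0.5,87],[0,0,0,153,1,0.5,87],[0,0,0,153,1,0.5,87]]]' --newtons 25

```text
time: 2.7
position: [0.5919, 0.0896, 0.1336]
tool_rot: [-1.298, 1.152, 1.306]
ft_force: [0.3, -0.9, 1.1]
grip_width: 1.001
```

Emit:
servo_tool --commands '[[[0,0,0,0,0,0,30],[0,0,0,0,0,0,30],[0,0,0,0,0,0,30],[0,0,0,0,0,0,30],[0,0,0,0,0,0,30]]]'

```text
time: 3.32
position: [0.5953, 0.0881, 0.1368]
tool_rot: [-1.299, 1.148, 1.299]
ft_force: [-0.5, 1.3, 1.4]
grip_width: 0.516
```

Emit:
servo_tool --commands '[[[0,0,0,-12,0,0,30],[0,0,0,-24,0,0,30],[0,0,0,-36,0,0,30],[0,0,0,-48,0,0,30],[0,0,0,-48,0,0,30]]]'

```text
time: 3.95
position: [0.5961, 0.0881, 0.1861]
tool_rot: [-1.3, 1.146, 1.297]
ft_force: [0.0, -0.2, -4.3]
grip_width: 0.518
```

Run:
```python
from plan import plan
plan([(593,340,183,97,30,6),(593,340,134,97,30,3),(593,340,134,97,30,1)]); print()
plan([(593,340,133,97,87,5)]);print()
plan([(593,340,290,97,87,5)])
```

```text
[[[0, 0, 0, 0.5, -5, 41.5, 30], [0, 0, 0, 0.5, -9.5, 83.5, 30], [0, 0, 0, 1, -14.5, 125, 30], [0, 0, 0, 1.5, -19, 167, 30], [0, 0, 0, 1.5, -24, 208.5, 30]]]
[[[0, 0, 0, 0.5, -5, 42, 30], [0, 0, 0, 17, -5, 42, 30], [0, 0, 0, 33, -5, 42, 30], [0, 0, 0, 49.5, -5, 42, 30], [0, 0, 0, 49.5, -5, 42, 30]]]
end [593.2 340.2 134. ] 97.0

[[[0, 0, 0, 0, 0, -0, 87], [0, 0, 0, 0.5, 0, -0, 87], [0, 0, 0, 0.5, 0, -0, 87], [0, 0, 0, 1, 0, -0, 87], [0, 0, 0, 1, 0, -0, 87]]]
end [593.2 340.2 133. ] 97.0

[[[0, 0, 0, -31.5, 0, -0, 87], [0, 0, 0, -63, 0, -0, 87], [0, 0, 0, -94, 0, -0, 87], [0, 0, 0, -125.5, 0, -0, 87], [0, 0, 0, -157, 0, -0, 87]]]
end [593.2 340.2 290. ] 97.0
```

Emit:
servo_tool --commands '[[[0,0,0,0.5,-5,41.5,30],[0,0,0,0.5,-9.5,83.5,30],[0,0,0,1,-14.5,125,30],[0,0,0,1.5,-19,167,30],[0,0,0,1.5,-24,208.5,30]]]'

```text
time: 4.58
position: [0.593, 0.2992, 0.1824]
tool_rot: [-1.299, 1.15, 1.3]
ft_force: [0.4, 0.8, -3.7]
grip_width: 0.511
```

Emit:
servo_tool --commands '[[[0,0,0,0.5,-5,42,30],[0,0,0,17,-5,42,30],[0,0,0,33,-5,42,30],[0,0,0,49.5,-5,42,30],[0,0,0,49.5,-5,42,30]]]'

```text
time: 5.2
position: [0.5932, 0.3387, 0.1324]
tool_rot: [-1.298, 1.151, 1.298]
ft_force: [-0.2, -0.9, -4.2]
grip_width: 0.517
```

Emit:
servo_tool --commands '[[[0,0,0,0,0,0,30],[0,0,0,0.5,0,0,30],[0,0,0,1,0,0,87],[0,0,0,1,0,0,87],[0,0,0,1,0,0,87]]]'

```text
time: 5.82
position: [0.5937, 0.3405, 0.1334]
tool_rot: [-1.299, 1.147, 1.298]
ft_force: [-0.6, -0.8, 0.1]
grip_width: 0.771
```

Emit:
servo_tool --commands '[[[0,0,0,0,0,0,87],[0,0,0,0,0,0,87]]]'

```text
time: 6.08
position: [0.5933, 0.3403, 0.1327]
tool_rot: [-1.299, 1.148, 1.299]
ft_force: [-0.4, 0.3, 0.6]
grip_width: 0.965
```

Emit:
servo_tool --commands '[[[0,0,0,-31.5,0,0,87],[0,0,0,-63,0,0,87],[0,0,0,-94,0,0,87],[0,0,0,-125.5,0,0,87],[0,0,0,-157,0,0,87]]]'

```text
time: 6.7
position: [0.5932, 0.3402, 0.2907]
tool_rot: [-1.299, 1.148, 1.299]
ft_force: [0.2, 1.4, -0.6]
grip_width: 1.0
```

Run:
```python
from plan import plan
# speaker hover
plan([(522,10.5,290,97,87,8),(522,10.5,290,97,87,2)])
```

```text
[[[0, 0, 0, 0, 14, -40, 87], [0, 0, 0, 0, 27.5, -79.5, 87], [0, 0, 0, 0, 41.5, -119.5, 87], [0, 0, 0, 0, 55.5, -159.5, 87], [0, 0, 0, 0, 69.5, -199, 87]]]
[[[0, 0, 0, 0, 13.5, -40, 87], [0, 0, 0, 0, 27.5, -79.5, 87], [0, 0, 0, 0, 41.5, -119.5, 87], [0, 0, 0, 0, 41.5, -119.5, 87], [0, 0, 0, 0, 41.5, -119.5, 87]]]
end [521.8  10.5 290. ] 97.0
```

Emit:
servo_tool --commands '[[[0,0,0,0,14,-40,87],[0,0,0,0,27.5,-79.5,87],[0,0,0,0,41.5,-119.5,87],[0,0,0,0,55.5,-159.5,87],[0,0,0,0,69.5,-199,87]]]'

```text
time: 7.32
position: [0.5483, 0.1327, 0.2897]
tool_rot: [-1.299, 1.148, 1.299]
ft_force: [-0.3, -0.2, 0.4]
grip_width: 1.002
```

Emit:
servo_tool --commands '[[[0,0,0,0,13.5,-40,87],[0,0,0,0,27.5,-79.5,87],[0,0,0,0,41.5,-119.5,87],[0,0,0,0,41.5,-119.5,87],[0,0,0,0,41.5,-119.5,87]]]'

```text
time: 7.95
position: [0.5222, 0.0111, 0.2898]
tool_rot: [-1.299, 1.147, 1.299]
ft_force: [0.5, 0.3, -0.1]
grip_width: 1.003
```

Run:
```python
from h import *
from plan import plan
st(); im,I=shot('wrist','w2'); shot('top','top2')
print(proj(I,[[.521,.0105,.183],[.521,.0405,.183],[.521,-.0195,.183],[.491,.0105,.183],[.551,.0105,.183],[.434,.32,.003]]).round())
plan([(521,10.5,144,97,87,4),(521,10.5,144,97,87,1)]); print()
plan([(521,10.5,144,97,45,5)]);print()
plan([(521,10.5,254,97,45,4),(521,10.5,254,97,45,1)]);print()
plan([(435,320,254,97,45,8),(435,320,254,97,45,2)]);print()
plan([(435,320,140,97,45,4),(435,320,140,97,45,1)]);print()
plan([(435,320,139,97,45,2),(435,320,139,97,87,3)]);print()
```

```text
t 7.95 p [0.5222 0.0111 0.2898] rot
 [[ 5.000e-04 -9.924e-01 -1.227e-01]
 [ 1.000e-03 -1.227e-01  9.924e-01]
 [-1.000e+00 -6.000e-04  1.000e-03]] F [ 0.5  0.3 -0.1] w 1.003 q [-0.56  0.01  0.5   1.68 -0.01  1.46  1.63]
[[322. 195.]
 [358. 199.]
 [286. 190.]
 [327. 159.]
 [318. 228.]
 [555. 125.]]
[[[0, 0, 0, 36.5, 0, 0, 87], [0, 0, 0, 73, 0.5, 0, 87], [0, 0, 0, 109.5, 0.5, 0, 87], [0, 0, 0, 146, 1, 0, 87], [0, 0, 0, 146, 1, 0, 87]]]
end [520.8  10.4 144. ] 97.0

[[[0, 0, 0, 0, -0, 0, 45], [0, 0, 0, 0, -0, 0, 45], [0, 0, 0, 0, -0, 0, 45], [0, 0, 0, 0, -0, 0, 45], [0, 0, 0, 0, -0, 0, 45]]]
end [520.8  10.4 144. ] 97.0

[[[0, 0, 0, -27.5, -0, 0, 45], [0, 0, 0, -55, -0, 0, 45], [0, 0, 0, -82.5, -0, 0, 45], [0, 0, 0, -110, -0, 0, 45], [0, 0, 0, -110, -0, 0, 45]]]
end [520.8  10.4 254. ] 97.0

[[[0, 0, 0, 0, 6, 39.5, 45], [0, 0, 0, 0, 12, 79.5, 45], [0, 0, 0, 0, 18, 119, 45], [0, 0, 0, 0, 23.5, 159, 45], [0, 0, 0, 0, 29.5, 198.5, 45]]]
[[[0, 0, 0, 0, 6, 40, 45], [0, 0, 0, 0, 12, 79.5, 45], [0, 0, 0, 0, 18, 119.5, 45], [0, 0, 0, 0, 18, 119.5, 45], [0, 0, 0, 0, 18, 119.5, 45]]]
end [434.9 320.2 254. ] 97.0

[[[0, 0, 0, 28.5, -0, -0, 45], [0, 0, 0, 57, -0, -0, 45], [0, 0, 0, 85.5, -0, -0, 45], [0, 0, 0, 114, -0, -0, 45], [0, 0, 0, 114, -0, -0, 45]]]
end [434.9 320.2 140. ] 97.0

[[[0, 0, 0, 0.5, -0, -0, 45], [0, 0, 0, 1, -0, -0, 45], [0, 0, 0, 1, -0, -0, 87], [0, 0, 0, 1, -0, -0, 87], [0, 0, 0, 1, -0, -0, 87]]]
end [434.9 320.2 139. ] 97.0
```

View pics/w2.png

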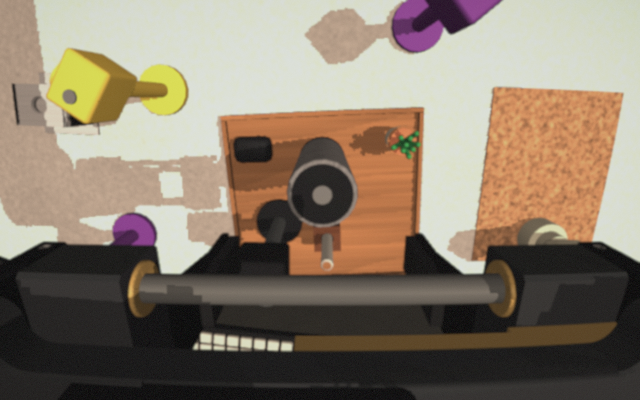

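Emit:
servo_tool --commands '[[[0,0,0,36.5,0,0,87],[0,0,0,73,0.5,0,87],[0,0,0,109.5,0.5,0,87],[0,0,0,146,1,0,87],[0,0,0,146,1,0,87]]]' --newtons 30

```text
time: 8.68
position: [0.5189, 0.0114, 0.1409]
tool_rot: [-1.298, 1.153, 1.305]
ft_force: [0.1, 0.2, -0.2]
grip_width: 0.999
```

Emit:
servo_tool --commands '[[[0,0,0,0,0,0,45],[0,0,0,0,0,0,45],[0,0,0,0,0,0,45],[0,0,0,0,0,0,45],[0,0,0,0,0,0,45]]]'

```text
time: 9.3
position: [0.5218, 0.0107, 0.1445]
tool_rot: [-1.299, 1.147, 1.298]
ft_force: [0.1, 1.3, 4.8]
grip_width: 0.681
```

Emit:
servo_tool --commands '[[[0,0,0,-27.5,0,0,45],[0,0,0,-55,0,0,45],[0,0,0,-82.5,0,0,45],[0,0,0,-110,0,0,45],[0,0,0,-110,0,0,45]]]'

```text
time: 9.93
position: [0.5219, 0.0102, 0.2545]
tool_rot: [-1.3, 1.147, 1.297]
ft_force: [0.1, 0.1, -2.8]
grip_width: 0.686
```

Emit:
servo_tool --commands '[[[0,0,0,0,6,39.5,45],[0,0,0,0,12,79.5,45],[0,0,0,0,18,119,45],[0,0,0,0,23.5,159,45],[0,0,0,0,29.5,198.5,45]]]'

```text
time: 10.55
position: [0.4661, 0.2044, 0.2511]
tool_rot: [-1.299, 1.152, 1.301]
ft_force: [0.6, -0.6, -4.3]
grip_width: 0.684
```

Emit:
servo_tool --commands '[[[0,0,0,0,6,40,45],[0,0,0,0,12,79.5,45],[0,0,0,0,18,119.5,45],[0,0,0,0,18,119.5,45],[0,0,0,0,18,119.5,45]]]'

```text
time: 11.18
position: [0.4346, 0.319, 0.2515]
tool_rot: [-1.3, 1.153, 1.299]
ft_force: [0.1, 0.2, -3.8]
grip_width: 0.685
```

Emit:
servo_tool --commands '[[[0,0,0,28.5,0,0,45],[0,0,0,57,0,0,45],[0,0,0,85.5,0,0,45],[0,0,0,114,0,0,45],[0,0,0,114,0,0,45]]]'

```text
time: 11.8
position: [0.435, 0.318, 0.138]
tool_rot: [-1.298, 1.153, 1.298]
ft_force: [0.5, -0.6, -2.3]
grip_width: 0.686
```

Run:
```python
from plan import plan
plan([(435,320,270,97,87,4),(435,320,270,97,87,1)]); print()
plan([(600,-38,290,97,87,9),(600,-38,290,97,87,1)]); print()
```

```text
[[[0, 0, 0, -33, -0, -0, 87], [0, 0, 0, -65.5, -0, -0, 87], [0, 0, 0, -98, -0, -0, 87], [0, 0, 0, -131, -0, -0, 87], [0, 0, 0, -131, -0, -0, 87]]]
end [434.9 320.2 270. ] 97.0

[[[0, 0, 0, -2, -13.5, -41.5, 87], [0, 0, 0, -4.5, -26.5, -83.5, 87], [0, 0, 0, -6.5, -40, -125, 87], [0, 0, 0, -9, -53.5, -167, 87], [0, 0, 0, -11, -67, -208.5, 87]]]
[[[0, 0, 0, -2.5, -13, -42, 87], [0, 0, 0, -4.5, -26.5, -83.5, 87], [0, 0, 0, -7, -40, -125.5, 87], [0, 0, 0, -9, -53, -167, 87], [0, 0, 0, -9, -53, -167, 87]]]
end [599.8 -37.9 290. ] 97.0
```

Emit:
servo_tool --commands '[[[0,0,0,0.5,0,0,45],[0,0,0,1,0,0,45],[0,0,0,1,0,0,87],[0,0,0,1,0,0,87],[0,0,0,1,0,0,87]]]'

```text
time: 12.42
position: [0.4353, 0.3205, 0.1392]
tool_rot: [-1.299, 1.147, 1.299]
ft_force: [1.1, 0.6, -0.1]
grip_width: 0.934
```

Emit:
servo_tool --commands '[[[0,0,0,0,0,0,87],[0,0,0,0,0,0,87],[0,0,0,0,0,0,87]]]'

```text
time: 12.8
position: [0.435, 0.3202, 0.1386]
tool_rot: [-1.299, 1.149, 1.299]
ft_force: [0.2, -0.2, 0.8]
grip_width: 0.999
```

Emit:
servo_tool --commands '[[[0,0,0,-33,0,0,87],[0,0,0,-65.5,0,0,87],[0,0,0,-98,0,0,87],[0,0,0,-131,0,0,87],[0,0,0,-131,0,0,87]]]'

```text
time: 13.42
position: [0.4363, 0.3211, 0.2726]
tool_rot: [-1.298, 1.143, 1.297]
ft_force: [-0.8, 0.6, -0.4]
grip_width: 1.001
```

Emit:
servo_tool --commands '[[[0,0,0,-2,-13.5,-41.5,87],[0,0,0,-4.5,-26.5,-83.5,87],[0,0,0,-6.5,-40,-125,87],[0,0,0,-9,-53.5,-167,87],[0,0,0,-11,-67,-208.5,87]]]'

```text
time: 14.05
position: [0.5271, 0.12, 0.2796]
tool_rot: [-1.299, 1.15, 1.3]
ft_force: [-1.3, 0.6, -0.2]
grip_width: 0.998
```

Emit:
servo_tool --commands '[[[0,0,0,-2.5,-13,-42,87],[0,0,0,-4.5,-26.5,-83.5,87],[0,0,0,-7,-40,-125.5,87],[0,0,0,-9,-53,-167,87],[0,0,0,-9,-53,-167,87]]]'

```text
time: 14.68
position: [0.6001, -0.0428, 0.2884]
tool_rot: [-1.295, 1.156, 1.294]
ft_force: [-0.5, 0.6, -0.0]
grip_width: 0.998
```

Run:
```python
from h import *
st(); im,I=shot('wrist','w3'); shot('top','top3')
c=im[110:290,200:440]; cv2.imwrite('pics/w3c.png',cv2.resize(cv2.convertScaleAbs(c,alpha=1.6),None,fx=3.3,fy=3.3,interpolation=cv2.INTER_CUBIC)[:,:,::-1])
```

```text
t 14.68 p [ 0.6001 -0.0428  0.2884] rot
 [[-0.0013 -0.9933 -0.1152]
 [-0.0028 -0.1151  0.9933]
 [-1.      0.0016 -0.0027]] F [-0.5  0.6 -0. ] w 0.998 q [-0.44  0.21  0.55  1.49 -0.11  1.47  1.8 ]
```

View pics/w3c.png

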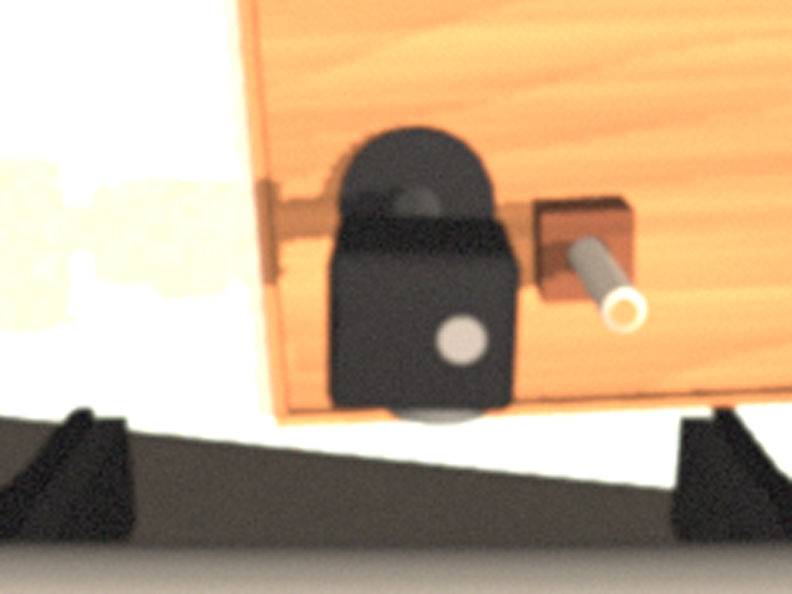

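Run:
```python
from h import *
im,I=load('w3'); P=np.array([[330,262],[518,265],[514,405],[330,402],[423,333],[624,310],[417,203]],float); P=(P+.5)/3.3-.5+[200,110]
W=onz(I,P[:5],.18); print(W.round(4)); e=W[1]-W[0]; print(np.linalg.norm(e),np.degrees(np.arctan2(e[1],e[0])),np.linalg.norm(W[3]-W[0])); e=W[2]-W[3]; print(np.degrees(np.arctan2(e[1],e[0])))
print('sty',onz(I,P[5:6],.119),'foot',onz(I,P[6:7],.02))
```

```text
[[ 0.5965 -0.063   0.18  ]
 [ 0.5917 -0.0158  0.18  ]
 [ 0.6294 -0.0113  0.18  ]
 [ 0.6343 -0.0593  0.18  ]
 [ 0.6125 -0.0374  0.18  ]]
0.04749230931617448 95.78063861674366 0.037946578676191924
95.726783294567
sty [[0.61759959 0.0276311  0.119     ]] foot [[ 0.61154477 -0.03761488  0.02      ]]
```

Run:
```python
from plan import plan
plan([(613,-37.5,200,96,87,2),(613,-37.5,141,96,87,2),(613,-37.5,141,96,87,1)]); print()
plan([(613,-37.5,141,96,35,5)]);print()
plan([(613,-37.5,271,96,35,4),(613,-37.5,271,96,35,1)]);print()
plan([(514,330,271,96,35,9),(514,330,271,96,35,1)]);print()
plan([(514,330,137,96,35,4),(514,330,137,96,35,1)]);print()
plan([(514,330,136,96,35,2),(514,330,136,96,87,3)]);print()
plan([(514,330,290,96,87,5)]);print()
```

```text
[[[0.5, 0, 0, 45, -6.5, -0.5, 87], [1, 0, 0, 90, -13, -1.5, 87], [1, 0, 0, 119.5, -13, -1.5, 87], [1, 0, 0, 149, -13, -1.5, 87], [1, 0, 0, 149, -13, -1.5, 87]]]
end [612.9 -37.8 141. ] 96.0

[[[0, 0, 0, 0, -0, 0, 35], [0, 0, 0, 0, -0, 0, 35], [0, 0, 0, 0, -0, 0, 35], [0, 0, 0, 0, -0, 0, 35], [0, 0, 0, 0, -0, 0, 35]]]
end [612.9 -37.8 141. ] 96.0

[[[0, 0, 0, -32.5, -0, 0, 35], [0, 0, 0, -65, -0, 0, 35], [0, 0, 0, -97.5, -0, 0, 35], [0, 0, 0, -130, -0, 0, 35], [0, 0, 0, -130, -0, 0, 35]]]
end [612.9 -37.8 271. ] 96.0

[[[0, 0, 0, 0, 6.5, 42, 35], [0, 0, 0, 0, 13.5, 83.5, 35], [0, 0, 0, 0, 20, 125.5, 35], [0, 0, 0, 0, 26.5, 167, 35], [0, 0, 0, 0, 33.5, 209, 35]]]
[[[0, 0, 0, 0, 6.5, 41.5, 35], [0, 0, 0, 0, 13, 83.5, 35], [0, 0, 0, 0, 19.5, 125.5, 35], [0, 0, 0, 0, 26.5, 167, 35], [0, 0, 0, 0, 26.5, 167, 35]]]
end [513.9 329.9 271. ] 96.0

[[[0, 0, 0, 33.5, -0, 0, 35], [0, 0, 0, 67, -0, 0, 35], [0, 0, 0, 100.5, -0, 0, 35], [0, 0, 0, 134, -0, 0, 35], [0, 0, 0, 134, -0, 0, 35]]]
end [513.9 329.9 137. ] 96.0

[[[0, 0, 0, 0.5, -0, 0, 35], [0, 0, 0, 1, -0, 0, 35], [0, 0, 0, 1, -0, 0, 87], [0, 0, 0, 1, -0, 0, 87], [0, 0, 0, 1, -0, 0, 87]]]
end [513.9 329.9 136. ] 96.0

[[[0, 0, 0, -31, -0, 0, 87], [0, 0, 0, -61.5, -0, 0, 87], [0, 0, 0, -92.5, -0, 0, 87], [0, 0, 0, -123, -0, 0, 87], [0, 0, 0, -154, -0, 0, 87]]]
end [513.9 329.9 290. ] 96.0
```

Emit:
servo_tool --commands '[[[0.5,0,0,45,-6.5,-0.5,87],[1,0,0,90,-13,-1.5,87],[1,0,0,119.5,-13,-1.5,87],[1,0,0,149,-13,-1.5,87],[1,0,0,149,-13,-1.5,87]]]' --newtons 25

```text
time: 15.4
position: [0.6108, -0.0353, 0.1377]
tool_rot: [-1.285, 1.16, 1.293]
ft_force: [0.6, 0.5, -0.5]
grip_width: 1.001
```

Emit:
servo_tool --commands '[[[0,0,0,0,0,0,35],[0,0,0,0,0,0,35],[0,0,0,0,0,0,35],[0,0,0,0,0,0,35],[0,0,0,0,0,0,35]]]'

```text
time: 16.02
position: [0.6134, -0.0375, 0.1409]
tool_rot: [-1.286, 1.157, 1.286]
ft_force: [0.5, 1.0, 1.1]
grip_width: 0.575
```

Emit:
servo_tool --commands '[[[0,0,0,-32.5,0,0,35],[0,0,0,-65,0,0,35],[0,0,0,-97.5,0,0,35],[0,0,0,-130,0,0,35],[0,0,0,-130,0,0,35]]]'

```text
time: 16.65
position: [0.6144, -0.0381, 0.2725]
tool_rot: [-1.288, 1.155, 1.283]
ft_force: [-0.4, 0.3, -2.4]
grip_width: 0.574
```

Grip 50 mm, load about 2.4 N: camera held.

Emit:
servo_tool --commands '[[[0,0,0,0,6.5,42,35],[0,0,0,0,13.5,83.5,35],[0,0,0,0,20,125.5,35],[0,0,0,0,26.5,167,35],[0,0,0,0,33.5,209,35]]]'

```text
time: 17.27
position: [0.5564, 0.1676, 0.2679]
tool_rot: [-1.286, 1.161, 1.288]
ft_force: [-0.4, 0.9, -3.5]
grip_width: 0.576
```

Emit:
servo_tool --commands '[[[0,0,0,0,6.5,41.5,35],[0,0,0,0,13,83.5,35],[0,0,0,0,19.5,125.5,35],[0,0,0,0,26.5,167,35],[0,0,0,0,26.5,167,35]]]'

```text
time: 17.9
position: [0.5103, 0.3347, 0.2672]
tool_rot: [-1.29, 1.157, 1.296]
ft_force: [0.4, -0.1, -2.4]
grip_width: 0.573
```

Emit:
servo_tool --commands '[[[0,0,0,33.5,0,0,35],[0,0,0,67,0,0,35],[0,0,0,100.5,0,0,35],[0,0,0,134,0,0,35],[0,0,0,134,0,0,35]]]'

```text
time: 18.52
position: [0.5127, 0.3279, 0.1333]
tool_rot: [-1.286, 1.164, 1.287]
ft_force: [0.2, -0.7, -3.3]
grip_width: 0.578
```

Emit:
servo_tool --commands '[[[0,0,0,0.5,0,0,35],[0,0,0,1,0,0,35],[0,0,0,1,0,0,87],[0,0,0,1,0,0,87],[0,0,0,1,0,0,87]]]'

```text
time: 19.15
position: [0.5143, 0.3301, 0.1362]
tool_rot: [-1.286, 1.156, 1.286]
ft_force: [0.2, 0.1, -1.2]
grip_width: 0.825
```

Emit:
servo_tool --commands '[[[0,0,0,0,0,0,87],[0,0,0,0,0,0,87],[0,0,0,0,0,0,87]]]'

```text
time: 19.52
position: [0.514, 0.3299, 0.1356]
tool_rot: [-1.286, 1.157, 1.286]
ft_force: [0.1, -0.3, -0.6]
grip_width: 0.992
```

Emit:
servo_tool --commands '[[[0,0,0,-31,0,0,87],[0,0,0,-61.5,0,0,87],[0,0,0,-92.5,0,0,87],[0,0,0,-123,0,0,87],[0,0,0,-154,0,0,87]]]'

```text
time: 20.15
position: [0.5139, 0.3298, 0.2906]
tool_rot: [-1.286, 1.157, 1.286]
ft_force: [-0.6, 0.1, 0.9]
grip_width: 1.0
```

Run:
```python
from h import *
st(); im,I=shot('side','side4'); im2,I2=shot('top','top4')
a=im[80:390,180:560]; b=im2[90:290,130:390]
A=cv2.resize(a,(392,320)); B=cv2.resize(b,(408,320)); cv2.imwrite('pics/m4.png',np.hstack([A,B])[:,:,::-1])
```

```text
t 20.15 p [0.5139 0.3298 0.2906] rot
 [[ 0.000e+00 -9.945e-01 -1.051e-01]
 [ 1.000e-04 -1.051e-01  9.945e-01]
 [-1.000e+00 -0.000e+00  1.000e-04]] F [-0.6  0.1  0.9] w 1.0 q [-0.87  0.21  0.31  1.46 -0.07  1.48  1.11]
```

View pics/m4.png

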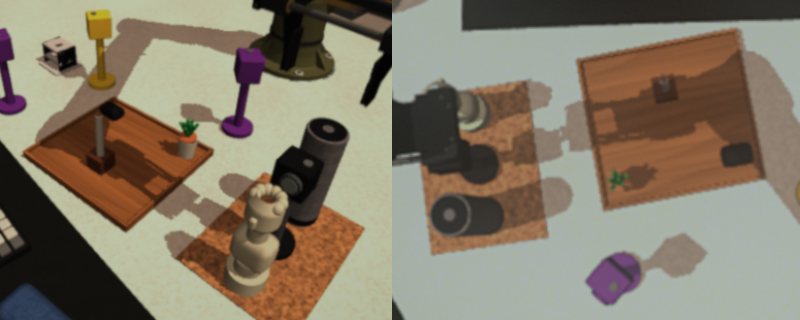

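Run:
```python
from plan import plan
plan([(620,29,270,0,87,11),(620,29,230,0,87,2),(620,29,230,0,87,2)]); print()
```

```text
[[[8.5, 0, 0, 2, -6.5, -28, 87], [17.5, 0, 0, 3.5, -13.5, -56.5, 87], [26, 0, 0, 5.5, -20, -84.5, 87], [35, 0, 0, 7.5, -27, -113, 87], [43.5, 0, 0, 9, -33.5, -141, 87]]]
[[[9, 0, 0, 2, -24.5, -16, 87], [17.5, 0, 0, 3.5, -49, -31.5, 87], [26.5, 0, 0, 5.5, -73, -47.5, 87], [35, 0, 0, 7.5, -97.5, -63.5, 87], [44, 0, 0, 9, -121.5, -79, 87]]]
[[[8.5, 0, 0, 2, -28.5, 5.5, 87], [8.5, 0, 0, 22, -28.5, 5.5, 87], [8.5, 0, 0, 42, -28.5, 5.5, 87], [8.5, 0, 0, 42, -28.5, 5.5, 87], [8.5, 0, 0, 42, -28.5, 5.5, 87]]]
end [619.9  29.2 230. ] 0.0
```

Emit:
servo_tool --commands '[[[8.5,0,0,2,-6.5,-28,87],[17.5,0,0,3.5,-13.5,-56.5,87],[26,0,0,5.5,-20,-84.5,87],[35,0,0,7.5,-27,-113,87],[43.5,0,0,9,-33.5,-141,87]]]'

```text
time: 20.88
position: [0.562, 0.1921, 0.2794]
tool_rot: [-0.712, 1.452, 0.712]
ft_force: [0.5, 0.5, 0.0]
grip_width: 1.002
```

Emit:
servo_tool --commands '[[[9,0,0,2,-24.5,-16,87],[17.5,0,0,3.5,-49,-31.5,87],[26.5,0,0,5.5,-73,-47.5,87],[35,0,0,7.5,-97.5,-63.5,87],[44,0,0,9,-121.5,-79,87]]]'

```text
time: 21.5
position: [0.6104, 0.0556, 0.2704]
tool_rot: [-0.113, 1.569, 0.113]
ft_force: [0.0, 0.7, 0.3]
grip_width: 1.0
```

Emit:
servo_tool --commands '[[[8.5,0,0,2,-28.5,5.5,87],[8.5,0,0,22,-28.5,5.5,87],[8.5,0,0,42,-28.5,5.5,87],[8.5,0,0,42,-28.5,5.5,87],[8.5,0,0,42,-28.5,5.5,87]]]'

```text
time: 22.12
position: [0.6203, 0.0298, 0.2297]
tool_rot: [-0.001, 1.571, 0.001]
ft_force: [1.3, 0.0, 1.4]
grip_width: 0.999
```

Run:
```python
from h import *
st(); im,I=shot('wrist','w5')
print(proj(I,[[.62,.029,.119],[.624,.029,.038],[.62,.029,.211]]).round(1))
c=im[110:290,200:440]; cv2.imwrite('pics/w5c.png',cv2.resize(c,None,fx=3.3,fy=3.3,interpolation=cv2.INTER_CUBIC)[:,:,::-1])
```

```text
t 22.12 p [0.6203 0.0298 0.2297] rot
 [[ 2.0e-04 -1.6e-03  1.0e+00]
 [ 2.0e-04  1.0e+00  1.6e-03]
 [-1.0e+00  2.0e-04  2.0e-04]] F [1.3 0.  1.4] w 0.999 q [-0.63  0.29  0.66  1.54 -0.18  1.37  0.05]
[[321.1 194.7]
 [324.9 174.2]
 [320.9 237.6]]
```

View pics/w5c.png

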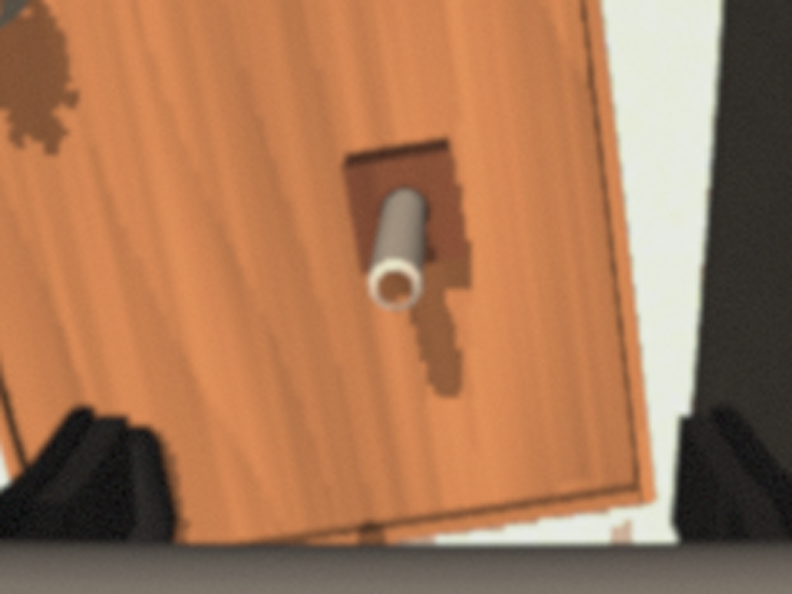

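Run:
```python
from h import *
from plan import plan
im,I=load('w5'); c=lambda x,y:[200+(x+.5)/3.3-.5,110+(y+.5)/3.3-.5]
t=onz(I,[c(396,284)],.119)[0]; b=onz(I,[c(405,206)],.038)[0]; sl=(t-b)/.081; print(t,b,np.degrees(sl[:2])); print('grasp',t-sl*.015)
cs=[c(346,158),c(448,146),c(468,285),c(370,270)]; print('block',onz(I,cs[:2]+[c(362,270)],.038))
```

```text
[0.61878243 0.02807951 0.119     ] [0.62127772 0.03134332 0.038     ] [-1.76505299 -2.30867339]
grasp [0.61924452 0.02868392 0.104     ]
block [[0.60225782 0.04704437 0.038     ]
 [0.63500147 0.05100524 0.038     ]
 [0.60712892 0.00973658 0.038     ]]
```

Run:
```python
from plan import plan
plan([(619,28.5,85,0,87,4),(619,28.5,85,0,87,1)]); print()
plan([(619,28.5,85,0,3,5)]);print()
plan([(619,28.5,225,0,3,4),(619,28.5,225,0,3,1)]);print()
plan([(488,-337.5,225,0,3,9),(488,-337.5,225,0,3,1)]);print()
```

```text
[[[0, 0, 0, 36, -0, -0, 87], [0, 0, 0, 72.5, -0.5, -0.5, 87], [0, 0, 0, 109, -0.5, -0.5, 87], [0, 0, 0, 145, -0.5, -1, 87], [0, 0, 0, 145, -0.5, -1, 87]]]
end [618.9  28.7  85. ] 0.0

[[[0, 0, 0, 0, -0, 0, 3], [0, 0, 0, 0, -0, 0, 3], [0, 0, 0, 0, -0, 0, 3], [0, 0, 0, 0, -0, 0, 3], [0, 0, 0, 0, -0, 0, 3]]]
end [618.9  28.7  85. ] 0.0

[[[0, 0, 0, -35, -0, 0, 3], [0, 0, 0, -70, -0, 0, 3], [0, 0, 0, -105, -0, 0, 3], [0, 0, 0, -140, -0, 0, 3], [0, 0, 0, -140, -0, 0, 3]]]
end [618.9  28.7 225. ] 0.0

[[[0, 0, 0, 0, -40.5, -14.5, 3], [0, 0, 0, 0, -81.5, -29, 3], [0, 0, 0, 0, -122, -43.5, 3], [0, 0, 0, 0, -162.5, -58, 3], [0, 0, 0, 0, -203.5, -72.5, 3]]]
[[[0, 0, 0, 0, -40.5, -15, 3], [0, 0, 0, 0, -81.5, -29.5, 3], [0, 0, 0, 0, -122, -44, 3], [0, 0, 0, 0, -162.5, -58.5, 3], [0, 0, 0, 0, -162.5, -58.5, 3]]]
end [ 487.9 -337.3  225. ] 0.0
```

Emit:
servo_tool --commands '[[[0,0,0,36,0,0,87],[0,0,0,72.5,-0.5,-0.5,87],[0,0,0,109,-0.5,-0.5,87],[0,0,0,145,-0.5,-1,87],[0,0,0,145,-0.5,-1,87]]]' --newtons 15

```text
time: 22.8
position: [0.6174, 0.029, 0.0826]
tool_rot: [-0.001, 1.575, 0.0]
ft_force: [0.7, 0.4, 0.1]
grip_width: 0.999
```

Emit:
servo_tool --commands '[[[0,0,0,0,0,0,3],[0,0,0,0,0,0,3],[0,0,0,0,0,0,3],[0,0,0,0,0,0,3],[0,0,0,0,0,0,3]]]'

```text
time: 23.42
position: [0.6193, 0.0287, 0.0848]
tool_rot: [-0.0, 1.57, 0.001]
ft_force: [0.3, 0.1, -0.4]
grip_width: 0.516
```

Emit:
servo_tool --commands '[[[0,0,0,0,0,0,3],[0,0,0,0,0,0,3],[0,0,0,0,0,0,3]]]'

```text
time: 23.8
position: [0.6192, 0.0288, 0.0845]
tool_rot: [-0.0, 1.571, 0.0]
ft_force: [-0.1, -0.6, 0.4]
grip_width: 0.173
```

Emit:
servo_tool --commands '[[[0,0,0,-35,0,0,3],[0,0,0,-70,0,0,3],[0,0,0,-105,0,0,3],[0,0,0,-140,0,0,3],[0,0,0,-140,0,0,3]]]'

```text
time: 24.42
position: [0.621, 0.0285, 0.2278]
tool_rot: [0.0, 1.565, 0.001]
ft_force: [-0.1, -0.9, -0.5]
grip_width: 0.153
```

Emit:
servo_tool --commands '[[[0,0,0,0,-40.5,-14.5,3],[0,0,0,0,-81.5,-29,3],[0,0,0,0,-122,-43.5,3],[0,0,0,0,-162.5,-58,3],[0,0,0,0,-203.5,-72.5,3]]]'

```text
time: 25.05
position: [0.5456, -0.1758, 0.2234]
tool_rot: [-0.0, 1.572, 0.001]
ft_force: [0.8, -0.4, -0.2]
grip_width: 0.157
```

Emit:
servo_tool --commands '[[[0,0,0,0,-40.5,-15,3],[0,0,0,0,-81.5,-29.5,3],[0,0,0,0,-122,-44,3],[0,0,0,0,-162.5,-58.5,3],[0,0,0,0,-162.5,-58.5,3]]]'

```text
time: 25.68
position: [0.485, -0.3415, 0.2237]
tool_rot: [0.004, 1.573, -0.007]
ft_force: [-0.5, 0.7, -0.5]
grip_width: 0.152
```

Emit:
servo_tool --commands '[[[0,0,0,25,0,0,3],[0,0,0,50,0,0,3],[0,0,0,50,0,0,3],[0,0,0,50,0,0,3]]]'

```text
time: 26.18
position: [0.4889, -0.337, 0.175]
tool_rot: [-0.001, 1.57, 0.001]
ft_force: [-0.1, -0.4, 0.1]
grip_width: 0.157
```

Run:
```python
from h import *
import json; json.dump([487.9,-337.3,175,0.0],open('cmd.json','w'))
st(); a,I=shot('wrist','w6'); b,J=shot('side','s6')
print(proj(I,[[.488,-.3375,.056],[.488,-.3375,.104]]).round(1),proj(J,[[.488,-.3375,.056],[.488,-.3375,.104],[.488,-.3375,.194]]).round(1))
u,v=proj(J,[[.488,-.3375,.09]])[0].astype(int); u0,v0=max(u-50,0),max(v-45,0); print(u0,v0)
A=cv2.resize(a[60:260,220:420],(450,450),interpolation=cv2.INTER_CUBIC); B=cv2.resize(b[v0:v0+130,u0:u0+100],(346,450),interpolation=cv2.INTER_CUBIC)
cv2.imwrite('pics/m6.png',np.hstack([A,B])[:,:,::-1])
```

```text
t 26.18 p [ 0.4889 -0.337   0.175 ] rot
 [[ 4.0e-04 -1.3e-03  1.0e+00]
 [-1.0e-04  1.0e+00  1.3e-03]
 [-1.0e+00 -1.0e-04  4.0e-04]] F [-0.1 -0.4  0.1] w 0.157 q [-0.16  0.3   0.86  1.69 -0.24  1.26  0.75]
[[320.4 191.7]
 [320.2 209. ]] [[235.8 123.2]
 [233.8 105.4]
 [229.9  69.5]]
184 65
```

View pics/m6.png

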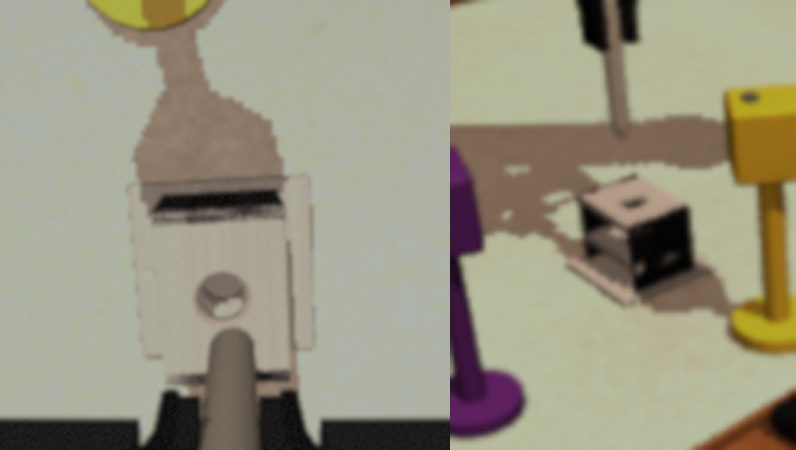

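Run:
```python
from h import *
im,I=load('w6'); c=lambda x,y:[220+(x+.5)/2.25-.5,60+(y+.5)/2.25-.5]
print('bore',onz(I,[c(222,296)],.056)[0], onz(I,[c(196,296),c(248,296),c(222,272),c(222,320)],.056)[:,:2].round(4).tolist())
print('rim',onz(I,[c(231,330),c(211,345),c(254,345)],.118)[:,:2])
J,K=load('s6')[1],0
c2=lambda x,y:[184+(x-450+.5)/3.46-.5,65+(y+.5)/3.46-.5]
print('side tip@.104',onz(J,[c2(621,137)],.104)[0],'bore@.056',onz(J,[c2(634,203)],.056)[0])
t0,J2=load('top4'); g=t0[160:230,420:500]; 
hsv=cv2.cvtColor(g,cv2.COLOR_RGB2HSV)
```

```text
bore [ 0.48629079 -0.33713273  0.056     ] [[0.4763, -0.3372], [0.4963, -0.3371], [0.4863, -0.3276], [0.4863, -0.3468]]
rim [[ 0.48957339 -0.33100908]
 [ 0.48346357 -0.33584441]
 [ 0.49663068 -0.33581723]]
side tip@.104 [ 0.48606101 -0.34457951  0.104     ] bore@.056 [ 0.48642573 -0.33538378  0.056     ]
```

Emit:
servo_tool --commands '[[[0,0,0,14,1.5,-3.5,3],[0,0,0,28,1.5,-3.5,3],[0,0,0,42,1.5,-3.5,3],[0,0,0,42,1.5,-3.5,3],[0,0,0,42,1.5,-3.5,3]]]'

```text
time: 26.9
position: [0.485, -0.336, 0.1326]
tool_rot: [-0.001, 1.571, 0.0]
ft_force: [-1.0, 0.2, -0.5]
grip_width: 0.154
```

Run:
```python
from h import *
import json; json.dump([484.4,-335.8,133,0.0],open('cmd.json','w'))
st(); a,I=shot('wrist','w7'); b,J=shot('side','s7')
A=cv2.resize(a[100:260,240:400],(450,450),interpolation=cv2.INTER_CUBIC); B=cv2.resize(b[80:170,200:270],(350,450),interpolation=cv2.INTER_CUBIC)
cv2.imwrite('pics/m7.png',np.hstack([A,B])[:,:,::-1])
```

```text
t 26.9 p [ 0.485  -0.336   0.1326] rot
 [[ 1.e-04 -4.e-04  1.e+00]
 [-2.e-04  1.e+00  4.e-04]
 [-1.e+00 -2.e-04  1.e-04]] F [-1.   0.2 -0.5] w 0.154 q [-0.14  0.33  0.84  1.74 -0.27  1.18  0.78]
```

View pics/m7.png

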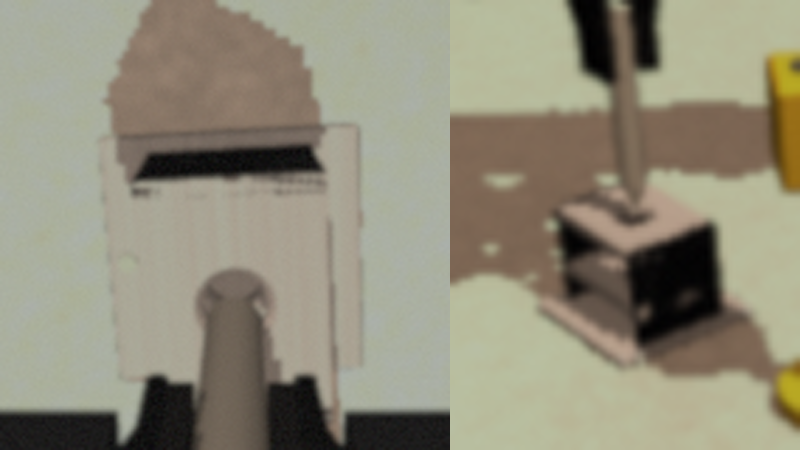

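Run:
```python
from h import *
im,I=load('w7'); c=lambda x,y:[240+(x+.5)/2.8125-.5,100+(y+.5)/2.8125-.5]
W=onz(I,[c(236,269),c(196,303),c(274,303)],.056)[:,:2]; print('bore edge far,left,right',W.round(4).tolist(),'centre',(W[1]+W[2])[0]/2,W[0,1]-.009)
W=onz(I,[c(234,293),c(208,305),c(262,305)],.076)[:,:2]; print('rim',W.round(4).tolist(),'axis y',W[0,1]-.007)
```

```text
bore edge far,left,right [[0.4866, -0.3278], [0.476, -0.3372], [0.4967, -0.3372]] centre 0.4863382763147555 -0.3367809189122307
rim [[0.486, -0.3281], [0.4797, -0.3312], [0.4928, -0.3312]] axis y -0.33513838854072564
```

Emit:
servo_tool --commands '[[[0,0,0,5,-1,0,3],[0,0,0,10,-1,0,3],[0,0,0,15,-1,0,3],[0,0,0,20,-1,0,3],[0,0,0,20,-1,0,3]]]'

```text
time: 27.62
position: [0.4847, -0.3367, 0.112]
tool_rot: [-0.0, 1.571, 0.001]
ft_force: [-0.1, 0.3, 0.1]
grip_width: 0.156
```

Emit:
servo_tool --commands '[[[0,0,0,5,0,0,3],[0,0,0,10,0,0,3],[0,0,0,15,0,0,3],[0,0,0,15,0,0,3]]]'

```text
time: 28.12
position: [0.4847, -0.3367, 0.097]
tool_rot: [-0.0, 1.571, 0.001]
ft_force: [-0.1, -0.6, -1.0]
grip_width: 0.157
```

No load; the point is now at about 27 mm, entering the lower plate.

Emit:
servo_tool --commands '[[[0,0,0,4,0,0,3],[0,0,0,8,0,0,3],[0,0,0,12,0,0,3],[0,0,0,12,0,0,3]]]'

```text
time: 28.62
position: [0.4847, -0.3367, 0.0851]
tool_rot: [-0.0, 1.571, 0.001]
ft_force: [-0.1, -1.0, -0.5]
grip_width: 0.157
```

Emit:
servo_tool --commands '[[[0,0,0,3,0,0,3],[0,0,0,6,0,0,3],[0,0,0,9,0,0,3],[0,0,0,9,0,0,3],[0,0,0,9,0,0,3]]]'

```text
time: 29.25
position: [0.4849, -0.3369, 0.0766]
tool_rot: [-0.0, 1.571, 0.0]
ft_force: [-0.3, 0.3, -0.2]
grip_width: 0.154
```

Emit:
servo_tool --commands '[[[0,0,0,0,0,0,60],[0,0,0,0,0,0,60],[0,0,0,0,0,0,60],[0,0,0,0,0,0,60],[0,0,0,0,0,0,60]]]'

```text
time: 29.88
position: [0.4849, -0.3369, 0.0765]
tool_rot: [-0.0, 1.571, 0.0]
ft_force: [0.0, -0.8, 0.2]
grip_width: 0.631
```

Emit:
servo_tool --commands '[[[0,0,0,-32,0,0,60],[0,0,0,-64,0,0,60],[0,0,0,-96,0,0,60],[0,0,0,-128,0,0,60],[0,0,0,-160,0,0,60]]]'

```text
time: 30.5
position: [0.4848, -0.3368, 0.2376]
tool_rot: [-0.0, 1.57, 0.001]
ft_force: [0.1, -0.1, 0.5]
grip_width: 0.69
```

Run:
```python
from h import *
import json; json.dump([484.4,-336.8,237,0.0],open('cmd.json','w'))
st(); a,I=shot('wrist','w8'); b,J=shot('side','s8')
print(proj(I,[[.4863,-.3368,.110]]),proj(J,[[.4863,-.3368,.110],[.4863,-.3368,.056]]))
A=cv2.resize(a[100:260,240:400],(450,450),interpolation=cv2.INTER_CUBIC); B=cv2.resize(b[80:170,200:270],(350,450),interpolation=cv2.INTER_CUBIC)
cv2.imwrite('pics/m8.png',np.hstack([A,B])[:,:,::-1])
```

```text
t 30.5 p [ 0.4848 -0.3368  0.2376] rot
 [[ 3.e-04 -5.e-04  1.e+00]
 [ 2.e-04  1.e+00  5.e-04]
 [-1.e+00  2.e-04  3.e-04]] F [ 0.1 -0.1  0.5] w 0.69 q [-0.18  0.24  0.88  1.61 -0.19  1.38  0.72]
[[323.11642393 188.61387886]] [[234.34118809 103.0505202 ]
 [236.57784021 123.09338171]]
```

View pics/m8.png

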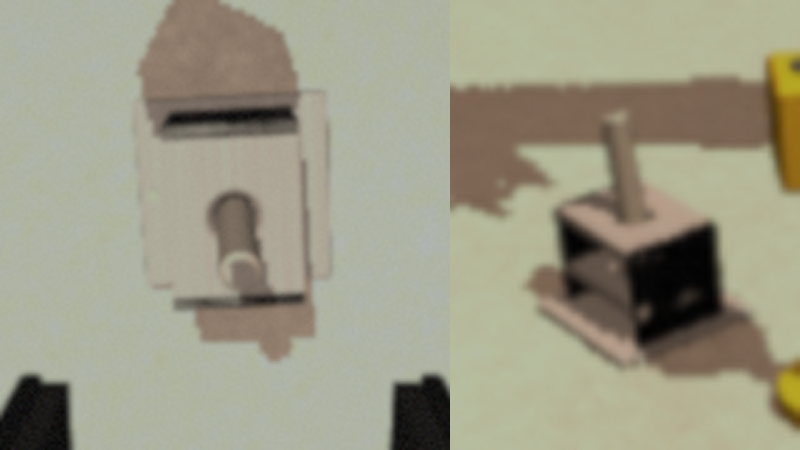

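Run:
```python
from plan import plan
plan([(514,330,290,96,87,14),(514,330,290,96,87,1)]); print()
```

```text
[[[-7, 0, 0, -4, 47.5, 2, 87], [-13.5, 0, 0, -7.5, 95.5, 4, 87], [-20.5, 0, 0, -11.5, 143, 6.5, 87], [-27.5, 0, 0, -15, 190.5, 8.5, 87], [-34.5, 0, 0, -19, 238, 10.5, 87]]]
[[[-6.5, 0, 0, -3.5, 38, 29, 87], [-13.5, 0, 0, -7.5, 76, 57.5, 87], [-20.5, 0, 0, -11.5, 114, 86.5, 87], [-27, 0, 0, -15, 152.5, 115, 87], [-34, 0, 0, -19, 190.5, 143.5, 87]]]
[[[-7, 0, 0, -3.5, 15, 45, 87], [-14, 0, 0, -7.5, 30.5, 90.5, 87], [-20.5, 0, 0, -11, 46, 135.5, 87], [-27.5, 0, 0, -15, 61.5, 180.5, 87], [-27.5, 0, 0, -15, 61.5, 180.5, 87]]]
end [514.2 330.  290. ] 96.0
```

Emit:
servo_tool --commands '[[[-7,0,0,-4,47.5,2,87],[-13.5,0,0,-7.5,95.5,4,87],[-20.5,0,0,-11.5,143,6.5,87],[-27.5,0,0,-15,190.5,8.5,87],[-34.5,0,0,-19,238,10.5,87]]]'

```text
time: 31.22
position: [0.4948, -0.0972, 0.255]
tool_rot: [-0.475, 1.518, 0.476]
ft_force: [0.3, -0.3, 0.8]
grip_width: 0.995
```

Emit:
servo_tool --commands '[[[-6.5,0,0,-3.5,38,29,87],[-13.5,0,0,-7.5,76,57.5,87],[-20.5,0,0,-11.5,114,86.5,87],[-27,0,0,-15,152.5,115,87],[-34,0,0,-19,190.5,143.5,87]]]'

```text
time: 31.85
position: [0.505, 0.1409, 0.2738]
tool_rot: [-0.932, 1.363, 0.932]
ft_force: [1.4, -0.8, -0.7]
grip_width: 1.001
```

Emit:
servo_tool --commands '[[[-7,0,0,-3.5,15,45,87],[-14,0,0,-7.5,30.5,90.5,87],[-20.5,0,0,-11,46,135.5,87],[-27.5,0,0,-15,61.5,180.5,87],[-27.5,0,0,-15,61.5,180.5,87]]]'

```text
time: 32.48
position: [0.5122, 0.3349, 0.2876]
tool_rot: [-1.291, 1.155, 1.294]
ft_force: [0.5, -0.2, -0.2]
grip_width: 0.998
```

Emit:
servo_tool --commands '[[[0,0,0,0,0,0,87],[0,0,0,0,0,0,87]]]'

```text
time: 32.72
position: [0.5148, 0.328, 0.2894]
tool_rot: [-1.285, 1.16, 1.284]
ft_force: [-0.2, 0.2, -0.1]
grip_width: 1.003
```

Run:
```python
from h import *
st(); a,I=shot('wrist','w9')
print(proj(I,[[.514,.33,.175],[.593,.340,.176],[.435,.320,.178]]).round())
```

```text
t 32.73 p [0.5148 0.328  0.2894] rot
 [[-1.000e-04 -9.948e-01 -1.022e-01]
 [-6.000e-04 -1.022e-01  9.948e-01]
 [-1.000e+00  1.000e-04 -6.000e-04]] F [-0.2  0.2 -0.1] w 1.003 q [-0.86  0.21  0.3   1.46 -0.06  1.48  1.11]
[[325. 193.]
 [327. 277.]
 [323.  96.]]
```

View pics/w9.png

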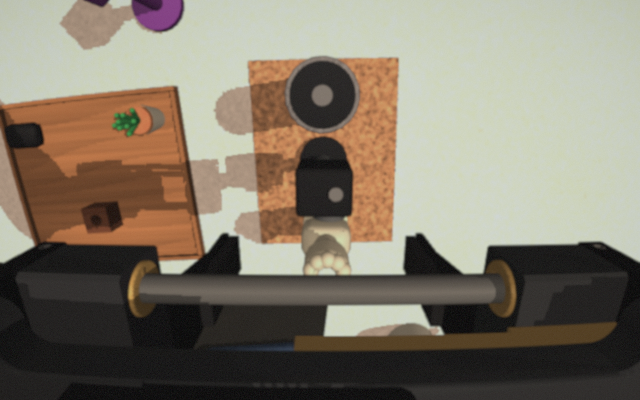

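Run:
```python
from plan import plan
plan([(514,330,136,96,87,4),(514,330,136,96,87,1)]); print()
plan([(514,330,136,96,35,5)]);print()
plan([(514,330,266,96,35,4),(514,330,266,96,35,1)]);print()
plan([(613,-37.5,266,96,35,9),(613,-37.5,266,96,35,1)]);print()
plan([(613,-37.5,160,96,35,3),(613,-37.5,142,96,35,1),(613,-37.5,142,96,35,1)]);print()
plan([(613,-37.5,141,96,35,2),(613,-37.5,141,96,87,3)]);print()
plan([(613,-37.5,290,96,87,5)]);print()
```

```text
[[[0, 0, 0, 38.5, 0, 0, 87], [0, 0, 0, 77, 0, 0, 87], [0, 0, 0, 115.5, 0, 0, 87], [0, 0, 0, 154, 0, 0, 87], [0, 0, 0, 154, 0, 0, 87]]]
end [514.2 330.  136. ] 96.0

[[[0, 0, 0, 0, 0, 0, 35], [0, 0, 0, 0, 0, 0, 35], [0, 0, 0, 0, 0, 0, 35], [0, 0, 0, 0, 0, 0, 35], [0, 0, 0, 0, 0, 0, 35]]]
end [514.2 330.  136. ] 96.0

[[[0, 0, 0, -32.5, 0, 0, 35], [0, 0, 0, -65, 0, 0, 35], [0, 0, 0, -97.5, 0, 0, 35], [0, 0, 0, -130, 0, 0, 35], [0, 0, 0, -130, 0, 0, 35]]]
end [514.2 330.  266. ] 96.0

[[[0, 0, 0, 0, -6.5, -42, 35], [0, 0, 0, 0, -13.5, -83.5, 35], [0, 0, 0, 0, -20, -125.5, 35], [0, 0, 0, 0, -26.5, -167, 35], [0, 0, 0, 0, -33.5, -209, 35]]]
[[[0, 0, 0, 0, -6.5, -41.5, 35], [0, 0, 0, 0, -13, -83.5, 35], [0, 0, 0, 0, -19.5, -125, 35], [0, 0, 0, 0, -26.5, -167, 35], [0, 0, 0, 0, -26.5, -167, 35]]]
end [613.2 -37.7 266. ] 96.0

[[[0, 0, 0, 35.5, 0, 0, 35], [0, 0, 0, 70.5, 0, 0, 35], [0, 0, 0, 106, 0, 0, 35], [0, 0, 0, 124, 0, 0, 35], [0, 0, 0, 124, 0, 0, 35]]]
end [613.2 -37.7 142. ] 96.0

[[[0, 0, 0, 0.5, 0, 0, 35], [0, 0, 0, 1, 0, 0, 35], [0, 0, 0, 1, 0, 0, 87], [0, 0, 0, 1, 0, 0, 87], [0, 0, 0, 1, 0, 0, 87]]]
end [613.2 -37.7 141. ] 96.0

[[[0, 0, 0, -30, 0, 0, 87], [0, 0, 0, -59.5, 0, 0, 87], [0, 0, 0, -89.5, 0, 0, 87], [0, 0, 0, -119, 0, 0, 87], [0, 0, 0, -149, 0, 0, 87]]]
end [613.2 -37.7 290. ] 96.0
```

Emit:
servo_tool --commands '[[[0,0,0,38.5,0,0,87],[0,0,0,77,0,0,87],[0,0,0,115.5,0,0,87],[0,0,0,154,0,0,87],[0,0,0,154,0,0,87]]]' --newtons 25

```text
time: 33.4
position: [0.5125, 0.3276, 0.1327]
tool_rot: [-1.285, 1.165, 1.287]
ft_force: [0.3, -0.1, 0.6]
grip_width: 1.0
```

Emit:
servo_tool --commands '[[[0,0,0,0,0,0,35],[0,0,0,0,0,0,35],[0,0,0,0,0,0,35],[0,0,0,0,0,0,35],[0,0,0,0,0,0,35]]]'

```text
time: 34.02
position: [0.5145, 0.33, 0.136]
tool_rot: [-1.286, 1.157, 1.286]
ft_force: [-0.1, -0.6, 1.7]
grip_width: 0.573
```

Emit:
servo_tool --commands '[[[0,0,0,-32.5,0,0,35],[0,0,0,-65,0,0,35],[0,0,0,-97.5,0,0,35],[0,0,0,-130,0,0,35],[0,0,0,-130,0,0,35]]]'

```text
time: 34.65
position: [0.5154, 0.3306, 0.2676]
tool_rot: [-1.286, 1.153, 1.285]
ft_force: [0.5, 0.4, -4.2]
grip_width: 0.571
```

Emit:
servo_tool --commands '[[[0,0,0,0,-6.5,-42,35],[0,0,0,0,-13.5,-83.5,35],[0,0,0,0,-20,-125.5,35],[0,0,0,0,-26.5,-167,35],[0,0,0,0,-33.5,-209,35]]]'

```text
time: 35.28
position: [0.5687, 0.1241, 0.2629]
tool_rot: [-1.286, 1.161, 1.289]
ft_force: [1.1, 0.4, -2.3]
grip_width: 0.571
```

Emit:
servo_tool --commands '[[[0,0,0,0,-6.5,-41.5,35],[0,0,0,0,-13,-83.5,35],[0,0,0,0,-19.5,-125,35],[0,0,0,0,-26.5,-167,35],[0,0,0,0,-26.5,-167,35]]]'

```text
time: 35.9
position: [0.6125, -0.0436, 0.263]
tool_rot: [-1.281, 1.167, 1.281]
ft_force: [-0.6, 0.7, -3.1]
grip_width: 0.575
```

Emit:
servo_tool --commands '[[[0,0,0,0,0,0,35],[0,0,0,0,0,0,35]]]'

```text
time: 36.15
position: [0.613, -0.0358, 0.2645]
tool_rot: [-1.287, 1.157, 1.29]
ft_force: [0.4, 1.4, -3.3]
grip_width: 0.572
```

Emit:
servo_tool --commands '[[[0,0,0,35.5,0,0,35],[0,0,0,70.5,0,0,35],[0,0,0,106,0,0,35],[0,0,0,124,0,0,35],[0,0,0,124,0,0,35]]]'

```text
time: 36.78
position: [0.6136, -0.0368, 0.1414]
tool_rot: [-1.287, 1.157, 1.287]
ft_force: [-0.5, 0.7, -3.1]
grip_width: 0.572
```

Release the camera, rise, and go for the speaker on the mat.

Emit:
servo_tool --commands '[[[0,0,0,0.5,0,0,35],[0,0,0,1,0,0,35],[0,0,0,1,0,0,87],[0,0,0,1,0,0,87],[0,0,0,1,0,0,87]]]'

```text
time: 37.4
position: [0.6138, -0.0377, 0.141]
tool_rot: [-1.287, 1.157, 1.286]
ft_force: [-0.6, 0.0, -0.0]
grip_width: 0.829
```

Emit:
servo_tool --commands '[[[0,0,0,0,0,0,87],[0,0,0,0,0,0,87],[0,0,0,0,0,0,87]]]'

```text
time: 37.78
position: [0.6135, -0.0377, 0.1405]
tool_rot: [-1.286, 1.157, 1.286]
ft_force: [-0.1, -0.7, 0.3]
grip_width: 0.993
```

Emit:
servo_tool --commands '[[[0,0,0,-30,0,0,87],[0,0,0,-59.5,0,0,87],[0,0,0,-89.5,0,0,87],[0,0,0,-119,0,0,87],[0,0,0,-149,0,0,87]]]'

```text
time: 38.4
position: [0.6134, -0.0377, 0.2905]
tool_rot: [-1.286, 1.157, 1.286]
ft_force: [0.5, -0.5, -0.8]
grip_width: 0.999
```

Run:
```python
from h import *
from plan import plan
st(); shot('top','top10')
plan([(435,320,290,97,87,9),(435,320,290,97,87,1)]); print()
plan([(435,320,139,97,87,4),(435,320,139,97,87,1)]); print()
plan([(435,320,139,97,45,5)]);print()
plan([(435,320,249,97,45,4),(435,320,249,97,45,1)]);print()
plan([(521,10.5,249,97,45,8),(521,10.5,249,97,45,2)]);print()
plan([(521,10.5,160,97,45,3),(521,10.5,145,97,45,1),(521,10.5,145,97,45,1)]);print()
plan([(521,10.5,144,97,45,2),(521,10.5,144,97,87,3)]);print()
plan([(521,10.5,290,97,87,5)]);print()
```

```text
t 38.4 p [ 0.6134 -0.0377  0.2905] rot
 [[ 1.000e-04 -9.945e-01 -1.051e-01]
 [ 1.000e-04 -1.051e-01  9.945e-01]
 [-1.000e+00 -1.000e-04  1.000e-04]] F [ 0.5 -0.5 -0.8] w 0.999 q [-0.43  0.24  0.55  1.46 -0.12  1.48  1.79]
[[[0, 0, 0, 0, 15.5, 41.5, 87], [0, 0, 0, 0, 31, 83, 87], [-0.5, 0, 0, 0, 46.5, 125, 87], [-0.5, 0, 0, 0, 62, 166.5, 87], [-0.5, 0, 0, 0, 77.5, 208, 87]]]
[[[0, 0, 0, 0, 15.5, 41.5, 87], [-0.5, 0, 0, 0, 30.5, 83.5, 87], [-0.5, 0, 0, 0, 45.5, 125, 87], [-0.5, 0, 0, 0, 61, 167, 87], [-0.5, 0, 0, 0, 61, 167, 87]]]
end [434.8 320.1 290. ] 97.0

[[[0, 0, 0, 38, -0, -0, 87], [0, 0, 0, 75.5, -0, -0, 87], [0, 0, 0, 113, -0, -0, 87], [0, 0, 0, 151, -0, -0, 87], [0, 0, 0, 151, -0, -0, 87]]]
end [434.8 320.1 139. ] 97.0

[[[0, 0, 0, 0, -0, -0, 45], [0, 0, 0, 0, -0, -0, 45], [0, 0, 0, 0, -0, -0, 45], [0, 0, 0, 0, -0, -0, 45], [0, 0, 0, 0, -0, -0, 45]]]
end [434.8 320.1 139. ] 97.0

[[[0, 0, 0, -27.5, -0, -0, 45], [0, 0, 0, -55, -0, -0, 45], [0, 0, 0, -82.5, -0, -0, 45], [0, 0, 0, -110, -0, -0, 45], [0, 0, 0, -110, -0, -0, 45]]]
end [434.8 320.1 249. ] 97.0

[[[0, 0, 0, 0, -6, -39.5, 45], [0, 0, 0, 0, -12, -79.5, 45], [0, 0, 0, 0, -18, -119, 45], [0, 0, 0, 0, -24, -159, 45], [0, 0, 0, 0, -30, -198.5, 45]]]
[[[0, 0, 0, 0, -6, -40, 45], [0, 0, 0, 0, -12, -79.5, 45], [0, 0, 0, 0, -18, -119.5, 45], [0, 0, 0, 0, -18, -119.5, 45], [0, 0, 0, 0, -18, -119.5, 45]]]
end [521.2  10.3 249. ] 97.0

[[[0, 0, 0, 29.5, 0, 0, 45], [0, 0, 0, 59.5, 0, 0, 45], [0, 0, 0, 89, 0, 0, 45], [0, 0, 0, 104, 0, 0, 45], [0, 0, 0, 104, 0, 0, 45]]]
end [521.2  10.3 145. ] 97.0

[[[0, 0, 0, 0.5, 0, 0, 45], [0, 0, 0, 1, 0, 0, 45], [0, 0, 0, 1, 0, 0, 87], [0, 0, 0, 1, 0, 0, 87], [0, 0, 0, 1, 0, 0, 87]]]
end [521.2  10.3 144. ] 97.0

[[[0, 0, 0, -29, 0, 0, 87], [0, 0, 0, -58.5, 0, 0, 87], [0, 0, 0, -87.5, 0, 0, 87], [0, 0, 0, -117, 0, 0, 87], [0, 0, 0, -146, 0, 0, 87]]]
end [521.2  10.3 290. ] 97.0
```

Emit:
servo_tool --commands '[[[0,0,0,0,15.5,41.5,87],[0,0,0,0,31,83,87],[-0.5,0,0,0,46.5,125,87],[-0.5,0,0,0,62,166.5,87],[-0.5,0,0,0,77.5,208,87]]]'

```text
time: 39.08
position: [0.5138, 0.1622, 0.2895]
tool_rot: [-1.293, 1.153, 1.293]
ft_force: [-0.1, 0.3, 0.5]
grip_width: 0.999
```

Emit:
servo_tool --commands '[[[0,0,0,0,15.5,41.5,87],[-0.5,0,0,0,30.5,83.5,87],[-0.5,0,0,0,45.5,125,87],[-0.5,0,0,0,61,167,87],[-0.5,0,0,0,61,167,87]]]'

```text
time: 39.7
position: [0.4321, 0.3241, 0.289]
tool_rot: [-1.303, 1.145, 1.306]
ft_force: [1.0, -0.0, -0.4]
grip_width: 0.998
```

Emit:
servo_tool --commands '[[[0,0,0,0,0,0,87],[0,0,0,0,0,0,87]]]'

```text
time: 39.95
position: [0.4359, 0.3185, 0.2896]
tool_rot: [-1.297, 1.15, 1.297]
ft_force: [0.1, 0.1, -0.5]
grip_width: 1.002
```

Emit:
servo_tool --commands '[[[0,0,0,38,0,0,87],[0,0,0,75.5,0,0,87],[0,0,0,113,0,0,87],[0,0,0,151,0,0,87],[0,0,0,151,0,0,87]]]' --newtons 30

```text
time: 40.58
position: [0.4338, 0.3174, 0.1359]
tool_rot: [-1.298, 1.156, 1.299]
ft_force: [0.3, 0.4, 0.1]
grip_width: 1.002
```

Emit:
servo_tool --commands '[[[0,0,0,0,0,0,45],[0,0,0,0,0,0,45],[0,0,0,0,0,0,45],[0,0,0,0,0,0,45],[0,0,0,0,0,0,45]]]'

```text
time: 41.2
position: [0.4355, 0.3203, 0.1396]
tool_rot: [-1.299, 1.147, 1.298]
ft_force: [-0.8, -1.2, 5.4]
grip_width: 0.684
```

Emit:
servo_tool --commands '[[[0,0,0,-27.5,0,0,45],[0,0,0,-55,0,0,45],[0,0,0,-82.5,0,0,45],[0,0,0,-110,0,0,45],[0,0,0,-110,0,0,45]]]'

```text
time: 41.82
position: [0.4356, 0.3206, 0.2496]
tool_rot: [-1.299, 1.146, 1.298]
ft_force: [0.2, 0.5, -3.6]
grip_width: 0.685
```

Emit:
servo_tool --commands '[[[0,0,0,0,-6,-39.5,45],[0,0,0,0,-12,-79.5,45],[0,0,0,0,-18,-119,45],[0,0,0,0,-24,-159,45],[0,0,0,0,-30,-198.5,45]]]'

```text
time: 42.45
position: [0.4881, 0.1251, 0.2462]
tool_rot: [-1.299, 1.152, 1.301]
ft_force: [0.7, -0.1, -3.2]
grip_width: 0.684
```

Emit:
servo_tool --commands '[[[0,0,0,0,-6,-40,45],[0,0,0,0,-12,-79.5,45],[0,0,0,0,-18,-119.5,45],[0,0,0,0,-18,-119.5,45],[0,0,0,0,-18,-119.5,45]]]'

```text
time: 43.08
position: [0.5205, 0.0108, 0.2468]
tool_rot: [-1.297, 1.15, 1.301]
ft_force: [-0.5, 1.1, -3.3]
grip_width: 0.683
```

Emit:
servo_tool --commands '[[[0,0,0,29.5,0,0,45],[0,0,0,59.5,0,0,45],[0,0,0,89,0,0,45],[0,0,0,104,0,0,45],[0,0,0,104,0,0,45]]]'

```text
time: 43.7
position: [0.5216, 0.0114, 0.1444]
tool_rot: [-1.3, 1.148, 1.3]
ft_force: [-0.1, -0.3, -2.4]
grip_width: 0.683
```

Emit:
servo_tool --commands '[[[0,0,0,0.5,0,0,45],[0,0,0,1,0,0,45],[0,0,0,1,0,0,87],[0,0,0,1,0,0,87],[0,0,0,1,0,0,87]]]'

```text
time: 44.32
position: [0.5219, 0.0103, 0.144]
tool_rot: [-1.299, 1.148, 1.298]
ft_force: [-0.3, -0.3, -0.0]
grip_width: 0.933
```

Emit:
servo_tool --commands '[[[0,0,0,0,0,0,87],[0,0,0,0,0,0,87],[0,0,0,0,0,0,87]]]'

```text
time: 44.7
position: [0.5215, 0.0102, 0.1436]
tool_rot: [-1.299, 1.149, 1.299]
ft_force: [-0.3, 0.3, 0.1]
grip_width: 0.994
```

Emit:
servo_tool --commands '[[[0,0,0,-29,0,0,87],[0,0,0,-58.5,0,0,87],[0,0,0,-87.5,0,0,87],[0,0,0,-117,0,0,87],[0,0,0,-146,0,0,87]]]'

```text
time: 45.32
position: [0.5215, 0.0102, 0.2906]
tool_rot: [-1.299, 1.148, 1.299]
ft_force: [0.4, 0.5, 0.0]
grip_width: 0.998
```

Run:
```python
from plan import plan
plan([(593,340,290,97,87,8),(593,340,290,97,87,2)]); print()
plan([(593,340,133,97,87,4),(593,340,133,97,87,1)]); print()
plan([(593,340,133,97,30,5)]);print()
plan([(593,340,183,97,30,4),(593,340,183,97,30,1)]);print()
plan([(595,88,183,97,30,6),(595,88,183,97,30,4)]);print()
plan([(595,88,138,97,30,4),(595,88,138,97,30,1)]);print()
plan([(595,88,137,97,30,2),(595,88,137,97,87,3)]);print()
plan([(595,88,300,97,87,5)]);print()
```

```text
[[[0, 0, 0, 0, -14, 40, 87], [0, 0, 0, 0, -28, 79.5, 87], [0, 0, 0, 0, -42, 119.5, 87], [0, 0, 0, 0, -55.5, 159.5, 87], [0, 0, 0, 0, -69.5, 199, 87]]]
[[[0, 0, 0, 0, -14, 40, 87], [0, 0, 0, 0, -28, 79.5, 87], [0, 0, 0, 0, -42, 119.5, 87], [0, 0, 0, 0, -42, 119.5, 87], [0, 0, 0, 0, -42, 119.5, 87]]]
end [593.1 340.  290. ] 97.0

[[[0, 0, 0, 39, 0, 0, 87], [0, 0, 0, 78.5, 0, 0, 87], [0, 0, 0, 118, 0, 0, 87], [0, 0, 0, 157, 0, 0, 87], [0, 0, 0, 157, 0, 0, 87]]]
end [593.1 340.  133. ] 97.0

[[[0, 0, 0, 0, 0, 0, 30], [0, 0, 0, 0, 0, 0, 30], [0, 0, 0, 0, 0, 0, 30], [0, 0, 0, 0, 0, 0, 30], [0, 0, 0, 0, 0, 0, 30]]]
end [593.1 340.  133. ] 97.0

[[[0, 0, 0, -12.5, 0, 0, 30], [0, 0, 0, -25, 0, 0, 30], [0, 0, 0, -37.5, 0, 0, 30], [0, 0, 0, -50, 0, 0, 30], [0, 0, 0, -50, 0, 0, 30]]]
end [593.1 340.  183. ] 97.0

[[[0, 0, 0, 0, 5, -41.5, 30], [0, 0, 0, 0, 9.5, -83.5, 30], [0, 0, 0, 0, 14.5, -125, 30], [0, 0, 0, 0, 19, -167, 30], [0, 0, 0, 0, 24, -208.5, 30]]]
[[[0, 0, 0, 0, 5, -42, 30], [0, 0, 0, 0, 5, -42, 30], [0, 0, 0, 0, 5, -42, 30], [0, 0, 0, 0, 5, -42, 30], [0, 0, 0, 0, 5, -42, 30]]]
end [594.8  87.8 183. ] 97.0

[[[0, 0, 0, 11, -0, 0, 30], [0, 0, 0, 22.5, -0, 0, 30], [0, 0, 0, 34, -0, 0, 30], [0, 0, 0, 45, -0, 0, 30], [0, 0, 0, 45, -0, 0, 30]]]
end [594.8  87.8 138. ] 97.0

[[[0, 0, 0, 0.5, -0, 0, 30], [0, 0, 0, 1, -0, 0, 30], [0, 0, 0, 1, -0, 0, 87], [0, 0, 0, 1, -0, 0, 87], [0, 0, 0, 1, -0, 0, 87]]]
end [594.8  87.8 137. ] 97.0

[[[0, 0, 0, -32.5, -0, 0, 87], [0, 0, 0, -65, -0, 0, 87], [0, 0, 0, -98, -0, 0, 87], [0, 0, 0, -130.5, -0, 0, 87], [0, 0, 0, -163, -0, 0, 87]]]
end [594.8  87.8 300. ] 97.0
```

Emit:
servo_tool --commands '[[[0,0,0,0,-14,40,87],[0,0,0,0,-28,79.5,87],[0,0,0,0,-42,119.5,87],[0,0,0,0,-55.5,159.5,87],[0,0,0,0,-69.5,199,87]]]'

```text
time: 45.95
position: [0.5663, 0.2176, 0.2895]
tool_rot: [-1.299, 1.148, 1.299]
ft_force: [1.3, 0.2, -0.1]
grip_width: 0.996
```

Emit:
servo_tool --commands '[[[0,0,0,0,-14,40,87],[0,0,0,0,-28,79.5,87],[0,0,0,0,-42,119.5,87],[0,0,0,0,-42,119.5,87],[0,0,0,0,-42,119.5,87]]]'

```text
time: 46.58
position: [0.5933, 0.3393, 0.2891]
tool_rot: [-1.3, 1.15, 1.298]
ft_force: [0.1, -0.4, -0.9]
grip_width: 0.994
```

Emit:
servo_tool --commands '[[[0,0,0,39,0,0,87],[0,0,0,78.5,0,0,87],[0,0,0,118,0,0,87],[0,0,0,157,0,0,87],[0,0,0,157,0,0,87]]]' --newtons 25

```text
time: 47.2
position: [0.5914, 0.3372, 0.1296]
tool_rot: [-1.298, 1.156, 1.3]
ft_force: [0.0, -0.2, -0.2]
grip_width: 0.997
```

Emit:
servo_tool --commands '[[[0,0,0,0,0,0,30],[0,0,0,0,0,0,30],[0,0,0,0,0,0,30],[0,0,0,0,0,0,30],[0,0,0,0,0,0,30]]]'

```text
time: 47.82
position: [0.5933, 0.3402, 0.1329]
tool_rot: [-1.299, 1.148, 1.299]
ft_force: [-0.4, 0.2, 3.0]
grip_width: 0.516
```

Emit:
servo_tool --commands '[[[0,0,0,-12.5,0,0,30],[0,0,0,-25,0,0,30],[0,0,0,-37.5,0,0,30],[0,0,0,-50,0,0,30],[0,0,0,-50,0,0,30]]]'

```text
time: 48.45
position: [0.5941, 0.3404, 0.1844]
tool_rot: [-1.299, 1.145, 1.298]
ft_force: [0.7, 0.2, -4.0]
grip_width: 0.515
```

Emit:
servo_tool --commands '[[[0,0,0,0,5,-41.5,30],[0,0,0,0,9.5,-83.5,30],[0,0,0,0,14.5,-125,30],[0,0,0,0,19,-167,30],[0,0,0,0,24,-208.5,30]]]'

```text
time: 49.08
position: [0.5946, 0.1286, 0.1822]
tool_rot: [-1.299, 1.149, 1.299]
ft_force: [0.2, -1.5, -3.8]
grip_width: 0.516
```

Emit:
servo_tool --commands '[[[0,0,0,0,5,-42,30],[0,0,0,0,5,-42,30],[0,0,0,0,5,-42,30],[0,0,0,0,5,-42,30],[0,0,0,0,5,-42,30]]]'

```text
time: 49.7
position: [0.595, 0.0891, 0.1824]
tool_rot: [-1.3, 1.148, 1.301]
ft_force: [0.2, 0.5, -3.9]
grip_width: 0.517
```

Emit:
servo_tool --commands '[[[0,0,0,11,0,0,30],[0,0,0,22.5,0,0,30],[0,0,0,34,0,0,30],[0,0,0,45,0,0,30],[0,0,0,45,0,0,30]]]'

```text
time: 50.32
position: [0.5953, 0.0878, 0.1373]
tool_rot: [-1.299, 1.148, 1.299]
ft_force: [0.5, 0.5, -4.0]
grip_width: 0.515
```

Release, rise, then swing aside to the left over the mat (keeping high) for a last look.

Emit:
servo_tool --commands '[[[0,0,0,0.5,0,0,30],[0,0,0,1,0,0,30],[0,0,0,1,0,0,87],[0,0,0,1,0,0,87],[0,0,0,1,0,0,87]]]'

```text
time: 50.95
position: [0.5953, 0.0879, 0.1367]
tool_rot: [-1.299, 1.148, 1.299]
ft_force: [0.9, -0.1, -0.1]
grip_width: 0.775
```

Emit:
servo_tool --commands '[[[0,0,0,0,0,0,87],[0,0,0,0,0,0,87],[0,0,0,0,0,0,87]]]'

```text
time: 51.32
position: [0.5951, 0.0878, 0.1366]
tool_rot: [-1.299, 1.149, 1.299]
ft_force: [0.2, 0.2, 0.0]
grip_width: 0.993
```

Emit:
servo_tool --commands '[[[0,0,0,-32.5,0,0,87],[0,0,0,-65,0,0,87],[0,0,0,-98,0,0,87],[0,0,0,-130.5,0,0,87],[0,0,0,-163,0,0,87]]]'

```text
time: 51.95
position: [0.595, 0.0878, 0.3007]
tool_rot: [-1.299, 1.148, 1.299]
ft_force: [0.5, 0.1, 0.6]
grip_width: 0.999
```

Emit:
servo_tool --commands '[[[0,0,0,0,10,55,87],[0,0,0,0,20,110,87],[0,0,0,0,30,165,87],[0,0,0,0,40,220,87],[0,0,0,0,50,275,87]]]'

```text
time: 52.58
position: [0.5111, 0.3562, 0.2997]
tool_rot: [-1.299, 1.148, 1.299]
ft_force: [0.5, -0.7, 0.3]
grip_width: 0.998
```

Emit:
servo_tool --commands '[[[0,0,0,0,20,40,87],[0,0,0,0,40,80,87],[0,0,0,0,40,80,87],[0,0,0,0,40,80,87]]]'

```text
time: 53.08
position: [0.4629, 0.4285, 0.2995]
tool_rot: [-1.3, 1.149, 1.298]
ft_force: [0.6, -0.4, -0.0]
grip_width: 0.999
```

Run:
```python
from h import *
st(); b,J=shot('top','top12'); s,K=shot('side','s12'); a=load('top0')[0]
cv2.imwrite('pics/m12.png',np.hstack([cv2.resize(x[110:230,235:375],(400,343),interpolation=cv2.INTER_CUBIC) for x in (a,b)])[:,:,::-1])
cv2.imwrite('pics/s12c.png',cv2.resize(s[60:320,80:460],None,fx=2,fy=2)[:,:,::-1])
```

```text
t 53.08 p [0.4629 0.4285 0.2995] rot
 [[ 6.000e-04 -9.925e-01 -1.219e-01]
 [-9.000e-04 -1.219e-01  9.925e-01]
 [-1.000e+00 -5.000e-04 -9.000e-04]] F [ 0.6 -0.4 -0. ] w 0.999 q [-0.98  0.26  0.24  1.39 -0.06  1.5   0.95]
```

View pics/m12.png

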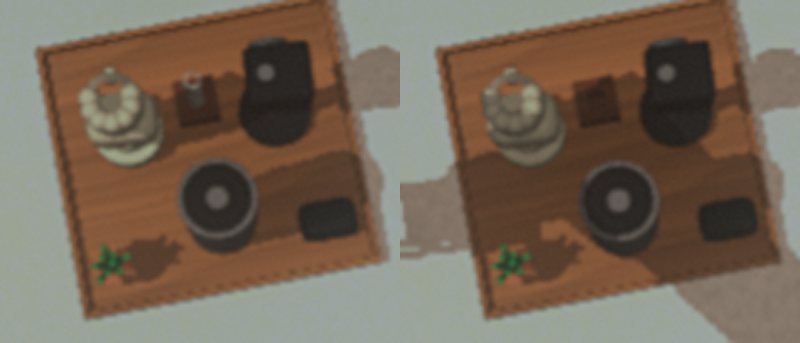

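View pics/s12c.png

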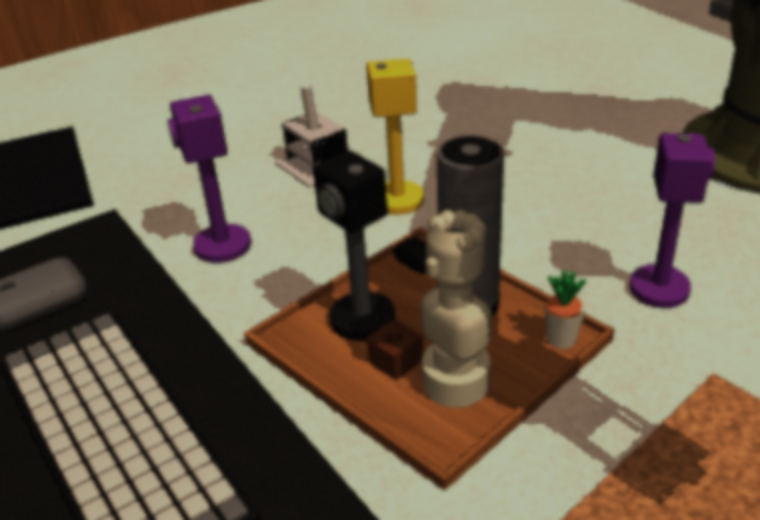

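```bash
python3 -c "
from bench import close_job; print(close_job())"
```

```text
the job is handed in; nothing more can be done
None
```

I moved the bust, speaker and camera to the cork mat. The stylus then went from its block down through both dock plates and was released, and after that I put the camera, speaker and bust back on the tray. The job was handed in at about 53 s of the 136 s allowed.

**Stylus:** it went in without measurable load. Its top appears at the height expected when it rests on the base, within about half a pixel in the side view. It stands slightly tilted inside the bores, which can allow at most about 0.08 rad.

**Speaker, bust, camera and pot:** comparing the first and last top views, the bust, camera and pot are in the same place to within a pixel. The speaker is about 3 mm off, which is within the 15 mm allowed. All of them are upright, and the gripper is clear of everything.

**Disagreements:** the camera views put the dock bore about 2 mm apart, so I aligned the stylus using the close-up wrist view. When I went back for the camera on the mat, its body looked about 4 mm off centre in the wrist view. No offset showed in the final top view. No check failed.

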